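# Refit the tube fuses and close the fuse box

## Robot

A 6-joint arm with a two-finger parallel gripper is mounted at the origin on the work surface. World frame = base frame: x ahead of the robot, y to its left, z up, the work surface at z = 0. Lengths are in m, angles in rad, forces in N, time in s.
With the tool pointing down it reaches from about 0.35 to 0.975 m from the base axis. Payload 4.9 kg.
Tool frame: the origin (TCP) lies between the finger pads; the fingertips stand 22 mm ahead of it and the grasp point (between the pads) lies 3 mm ahead of it; z points along the fingers, y is the line along which they close (so a half turn about z gives the same grasp; the last joint's range is limited). The gripper opens to 85 mm and grips with 20 to 120 N. Pads are 22 mm wide; open, the fingers measure 114 mm over their backs; the gripper's body (76 mm by 85 mm) begins 54 mm behind the grasp point. The pads swing forward as they close: fully open they stand 13 mm farther back than shut.
Start: joints at [1.185, 0.053, 1.613, -0, 1.476, -0.119], TCP at [0.165, 0.603, 0.253] pointing down, gripper open.
Joint ranges: [-3.01, 3.01], [-1.01, 2.22], [0.06, 2.58], [-1.02, 4.17], [0.09, 2.62], [-3.14, 3.14]. Speed limits (rad/s): [2.57, 2.57, 3.14, 3.14, 3.14, 3.14].

## Interface

Orientations are given as a unit quaternion [w, x, y, z].
In Python, from plant import state, grab_frame, get_calibration, job_done, recognise, regions_of gives the robot as it stands.
- The arm moves only by the tool apply_moves, never from a script. Its argument "targets" is a list of rows, each an object with "translation": the shift along the tool's x, y, z normalised to -1 to 1, where 1 is 100 mm, a list of three; "twist": the turn about the tool's z normalised to -1 to 1, where 1 is 0.1 rad; "hand": the opening, from 0 (shut) to 1 (fully open). A call has 1 to 8 rows; each row shifts and turns the commanded pose from where the row before left it, along the tool's axes as they then stand; what a row does not reach is not made up. A row lasts 1/10 s, in which the tool goes at most 50 mm and 8.59 degrees, less where a joint would pass 70% of its speed; a pose out of reach is approached as far as the arm can. A call with a number of a shift or a turn outside -1 to 1 is refused whole. A call with a gripper value outside its range is refused whole. The fingers move at their own pace and stop on an object; the grip force is fixed at half the most. Time passes only in rows, so rows that do not move let the fingers close. It gives the time, the measured TCP pose, the force, the opening and the grip force at its end, in the units of the state.
- state(): the state, without advancing time (a new reading comes with each control period).
- grab_frame(name): name is "scene" or "top"; returns the picture (384x512x3 uint8, red, green, blue); there is no depth.
- get_calibration(name): a dict with "camera_matrix" (3x3 intrinsics, pixels), "D" ([k1, k2, p1, p2, k3] as OpenCV has them; the pictures are not rectified), "pose" (4x4, takes a point from camera to world coordinates). Camera axes: x right, y up, looking along -z (the intrinsics and any distortion apply to the point x, -y, -z); pixel columns grow to the right and rows downward; lengths in m; the calibration is good to about 2 mm. A picture is of the moment at which its call begins. get_calibration takes no time and is no camera call.
- job_done(): hands the job in; it is judged then, once.
Trained networks look in the newest picture that a camera, given by its name, has taken for a name from the list of things; names that differ only in an ending like _2 or _b are one class to them, and where a whole thing is asked for, a point or a joint stands for the part that bears it (a point fixed in the world has none). Each returns a list of dicts, best first, with "score" (0 to 1); they miss things now and then, are a little off and sometimes report something else, mostly with a low value. They report only what shows in the picture. A call takes as long as a camera call. They do not tell look-alikes from the thing itself.
- recognise(camera, query): "point" ([x, y, z] in m, in world coordinates, good to about 4 mm: the middle of the surface that is visible of it).
- regions_of(camera, query): "pixels" (384x512 bool, what is visible of it).
The state is a dict: "time": time; "joint_pos": joint angles; "joint_vel": joint speeds; "joint_efforts": joint torques, N m; "tool_pos": TCP position; "tool_rot": TCP orientation; "contact_force": force on the tool from outside, world axes, zero at the start; "ft_torque": the same for the moment, N m; "gripper_width": opening from 0.0 (shut) to 1.0 (fully open); "grasp_force": force on a finger pad.
Only numpy, scipy, OpenCV 4.12 (cv2) and the standard library are available. Lean on these libraries where they do the work, as an engineer would, in place of code of your own. Each camera call takes 0.05 s, during which the arm holds its last target. There are 200 camera calls.

## Task

Lift the cover off the fuse box and lay it flat on the rubber mat. Then take every tube fuse from the cardboard tray, lay each in a V-groove of its own in the fuse box (any groove) and push it along under the bridge until its end touches the steel end stop. Finally put the cover back on its two pins, fully down, and leave the other things on the bench where they are.

Things in the scene. Friction and masses are not known exactly. Their poses are not given: they have to be found in the camera images.
- housing: The fuse box, fixed to the bench: grey base 150 (x) x 192 (y) x 8 mm with a black block (x = -62 to +55 mm, flat top at z = 24.5 mm) holding three parallel 90 degree V-grooves along x, at y = +46, 0, -46 mm, 17 mm wide at the top, open towards -x (no wall there). Origin: centre of its underside; x points along the grooves to the end stop, y to the left groove, z up.
- bridge (a point): Centre of the underside of the bridge, a fixed bar across all three grooves: 12 mm (x) by 6 mm high, its underside 45 mm above the housing's underside, at x = 28 mm in the housing (22 to 34 mm). It passes 5 mm over the fuses: a fuse is laid in a groove with its leading end short of the bridge and then slid under it.
- pin_left (a point): Tip of the pin on the left (+y) side wall: pointed steel pin 6 mm thick, 13 mm tall, tip 67 mm above the housing's underside, at x = 0, y = 91 mm in the housing. The side walls are 10 mm thick (y = 86 to 96 mm either side), 150 mm long, top at 54 mm.
- pin_right (a point): Tip of the like pin on the right (-y) side wall, at x = 0, y = -91 mm in the housing.
- cover: Loose grey cover plate, 140 (x) x 208 (y) x 5 mm, 200 g, at first seated on the pins. Origin: centre of its underside; z up. Two 12 mm square holes at x = 0, y = +-91 mm take the pins. On top, amid, a black grip rib: 60 mm along x, 16 mm thick (y), z = 5 to 31 mm. Either way round fits. Seated, its origin is 54 mm above the housing's and its axes parallel to the housing's.
- mat: Black rubber mat, 160 (x) x 220 (y) x 3 mm, fixed to the bench, left or right of the fuse box. Origin: centre of its underside. The tray is on the other side.
- tray: Shallow cardboard tray, 160 (x) x 220 (y) mm, fixed, with a 3 mm floor and a low lip, 8 mm high overall. Origin: centre of its underside. The fuses lie on its floor, their axes 13 mm above the bench, side by side across its y.
- fuse1: A tube fuse: round white ceramic rod with metal end caps, 20 mm in diameter, 90 mm long, 60 g. Origin at its middle, on its axis; x along its length (both ends alike). Two or three fuses are there at a start; an absent one gives None from the start.
- fuse2: A tube fuse: round white ceramic rod with metal end caps, 20 mm in diameter, 90 mm long, 60 g. Origin at its middle, on its axis; x along its length (both ends alike). Two or three fuses are there at a start; an absent one gives None from the start.
- fuse3: A tube fuse: round white ceramic rod with metal end caps, 20 mm in diameter, 90 mm long, 60 g. Origin at its middle, on its axis; x along its length (both ends alike). Two or three fuses are there at a start; an absent one gives None from the start.
- stop_left (a point): Centre of the end-stop face (steel block 20 mm thick, top at 50 mm) of the left (+y) groove, on a lying fuse's axis, 30 mm above the housing's underside (its upper 15 mm stand proud of the block). x points along the groove into the stop, axes as the housing's. A fuse fully home has its middle 45 mm behind this point (-x).
- stop_mid (a point): Centre of the end-stop face (steel block 20 mm thick, top at 50 mm) of the middle groove, on a lying fuse's axis, 30 mm above the housing's underside (its upper 15 mm stand proud of the block). x points along the groove into the stop, axes as the housing's. A fuse fully home has its middle 45 mm behind this point (-x).
- stop_right (a point): Centre of the end-stop face (steel block 20 mm thick, top at 50 mm) of the right (-y) groove, on a lying fuse's axis, 30 mm above the housing's underside (its upper 15 mm stand proud of the block). x points along the groove into the stop, axes as the housing's. A fuse fully home has its middle 45 mm behind this point (-x).
- meter: Black handheld multimeter, 140 x 75 x 32 mm, origin under its centre. Not part of the job; to be left where it is.
- bottle: White bottle with blue cap, 56 mm in diameter, 120 mm tall, origin under its centre. Not part of the job; to be left where it is.
- junction_box: Small open grey junction box, 90 x 70 x 40 mm, origin under its centre. Not part of the job; to be left where it is.
- gland: Spare grey cable gland, 26 mm in diameter, 30 mm tall, origin under its centre. Not part of the job; to be left where it is.
- beaker: Glass beaker, 70 mm in diameter, 90 mm tall, origin under its centre. Not part of the job; to be left where it is.
- screwdriver: Screwdriver lying flat, origin under its middle, x along it. Not part of the job; to be left where it is.
Mind the look-alikes: they are no part of the job. What is shaped like the fuse3 but green, orange or turquoise is not meant.

How it is judged:
By the outcome, as a careful person would: the job done as asked, in the order asked, and still so for the second after the job is handed in, with the robot touching nothing.
Of fuse1, fuse2, fuse3 only 2 to 3 are there at a start; the rules pass over those that are not, and their reading is None.
At some moment in a run one of cover may be knocked a few centimetres aside while the robot is not near it.
Once in a run the grip may slacken for a moment while it holds something.
It also fails if it takes over 210 s, if anything falls off the work surface, if the arm or the gripper's body presses on something with over 40 N, if the wrist force passes 120 N, or if a joint passes its speed limit or range.

## Working session

There is one attempt and no reset: what is moved stays moved. The work goes in short steps, Python scripts to look and compute and a tool call to move; the robot and the scene stay as the last step left them, time stands still between calls to the robot, and variables do not carry over. Pictures are saved under pics/ and viewed, at most 14 in all, crops included, and the job is handed in when it is done.

Besides the shell and the picture viewer there is one more tool, called after "Emit:" as name([rows], argument=value, ...), one row to a line, values as JSON. apply_moves: Moves the arm, as the interface text tells. Its arguments: {"type":"object","properties":{"targets":{"type":"array"}},"required":["targets"]}

```bash
ls; mkdir -p pics; python3 - <<'E'
from plant import *
import cv2,numpy as np
for n in ("scene","top"):
    f=grab_frame(n); cv2.imwrite(f"pics/{n}0.png",f[:,:,::-1]); c=get_calibration(n)
    print(n,np.round(c["camera_matrix"],1).tolist(),c["D"],np.round(c["pose"],3).tolist())
s=state(); print(s)
E
```

```text
pics
scene [[367.1, 0.0, 256.3], [0.0, 367.1, 195.7], [0.0, 0.0, 1.0]] [-0.08159979  0.          0.          0.          0.        ] [[0.769, -0.435, 0.468, 1.083], [0.639, 0.511, -0.575, -0.745], [0.011, 0.741, 0.671, 0.874], [0.0, 0.0, 0.0, 1.0]]
top [[415.8, 0.0, 255.8], [0.0, 415.8, 194.5], [0.0, 0.0, 1.0]] [-0.06555367  0.          0.          0.          0.        ] [[-0.028, 0.983, -0.179, 0.288], [-1.0, -0.026, 0.015, -0.076], [0.01, 0.18, 0.984, 1.238], [0.0, 0.0, 0.0, 1.0]]
{'time': 0.1, 'joint_pos': array([ 1.18500993e+00,  5.32858876e-02,  1.61414541e+00,  2.04220619e-07,
        1.47602772e+00, -1.19004967e-01]), 'joint_vel': array([ 0.00030402, -0.0027893 , -0.00364948, -0.00038204, -0.00184916,
        0.00024095]), 'joint_efforts': array([-3.61493176e-04, -3.94899273e+01, -3.71363747e+01, -1.18584148e-04,
        3.92862072e-03,  6.77418313e-06]), 'tool_pos': array([0.16457098, 0.60239927, 0.25219575]), 'tool_rot': array([-2.33136540e-04,  1.32995447e-01,  9.91116209e-01, -9.03589597e-04]), 'contact_force': array([-0.98072858,  0.09832924, -0.28047292]), 'ft_torque': array([ 0.06528364, -0.01990625, -0.04690051]), 'grasp_force': 0.0, 'gripper_width': 0.9990619361624887}
```

View pics/scene0.png

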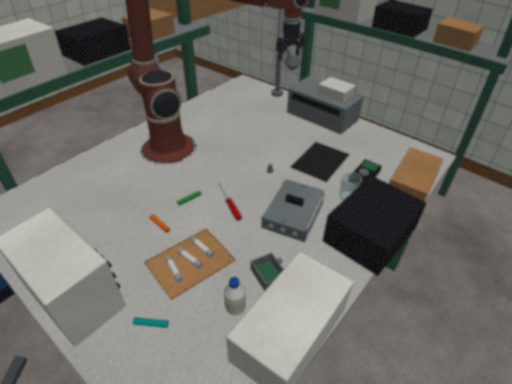

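View pics/top0.png

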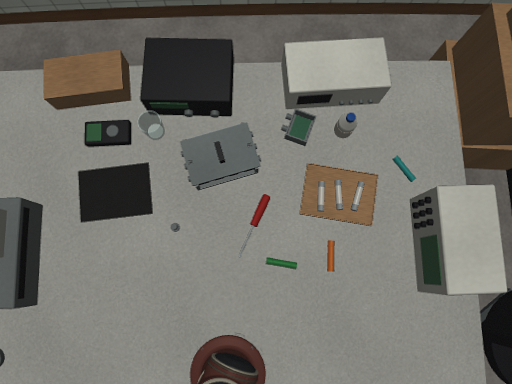

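The top view shows the cover on the fuse box at (220,155) with its rib at (220,152), the mat at (115,192) and the tray at (339,194). Three white fuses lie in the tray at (321,195), (339,194) and (357,195). The look-alikes are orange (331,255), green (281,263) and turquoise (404,168), so I choose the three white ones. I'll check them in a crop and measure everything from both views.

```bash
cat > h.py <<'E'
from plant import *
import cv2,numpy as np
C={n:get_calibration(n) for n in("scene","top")}
def rays(n,px):
    c=C[n];u=cv2.undistortPoints(np.float64(px).reshape(-1,1,2),c["camera_matrix"],c["D"])[:,0]
    P=np.array(c["pose"]);d=np.c_[u[:,0],-u[:,1],-np.ones(len(u))]@P[:3,:3].T
    return P[:3,3],d
def toz(n,px,z):
    o,d=rays(n,px);return (o+d*((z-o[2])/d[:,2])[:,None])
def proj(n,X):
    c=C[n];P=np.array(c["pose"]);q=(np.atleast_2d(X)-P[:3,3])@P[:3,:3]
    q=q*[1,-1,-1];return cv2.projectPoints(q.reshape(-1,1,3),np.zeros(3),np.zeros(3),c["camera_matrix"],c["D"])[0][:,0]
def tri(pa,pb):  # scene px, top px
    oa,da=rays("scene",[pa]);ob,db=rays("top",[pb]);A=np.c_[da[0],-db[0]]
    t=np.linalg.lstsq(A,ob-oa,rcond=None)[0];return (oa+da[0]*t[0]+ob+db[0]*t[1])/2,np.linalg.norm(oa+da[0]*t[0]-ob-db[0]*t[1])
def rect(n,m,z):
    y,x=np.nonzero(m);p=toz(n,np.c_[x,y],z)[:,:2]
    (c,s,a)=cv2.minAreaRect(np.float32(p*1000));return np.round(c,1),np.round(s,1),round(a,1),np.round(p.mean(0)*1000,1)
def plan(xyz,yaw=None):
    """remaining move in tool axes (units of 100mm) and twist (units 0.1rad) ; yaw = world angle of tool y"""
    s=state();w,x,y,z=s["tool_rot"];from scipy.spatial.transform import Rotation as Ro
    R=Ro.from_quat([x,y,z,w]).as_matrix();d=R.T@(np.array(xyz)-s["tool_pos"])
    cur=np.arctan2(R[1,1],R[0,1]);
    print("t",round(s["time"],1),"tcp",np.round(s["tool_pos"],4),"yaw",round(cur,3),"tool shift",np.round(d*10,3),end=" ")
    if yaw is not None:
        e=(yaw-cur+np.pi/2)%np.pi-np.pi/2;print("twist",round(-e*10,2),end=" ")
    print("q6",round(s["joint_pos"][5],2),"F",np.round(s["contact_force"],1),"w",round(s["gripper_width"],3),"g",round(s["grasp_force"],1))
E
python3 - <<'E'
from h import *
Z=dict(cover=.059,mat=.003,tray=.008,housing=.0,fuse1=.013)
for n in("scene","top"):
    grab_frame(n)
    for q in Z:
        for r in regions_of(n,q)[:4 if q=='fuse1' else 1]: print(n,q,round(r["score"],2),r["pixels"].sum(),rect(n,r["pixels"],Z[q]))
    for q in("cover","pin_left","pin_right","fuse1","housing","mat"):
        print(n,q,[(np.round(r["point"]*1000 if hasattr(r["point"],'shape') else np.array(r["point"])*1000).tolist(),round(r["score"],2)) for r in recognise(n,q)[:5]])
f=cv2.imread("pics/top0.png");a=cv2.resize(f[110:235,165:275],None,fx=4.5,fy=4.5,interpolation=2);b=cv2.resize(f[155:230,295:385],None,fx=3.3,fy=3.3,interpolation=2)
o=np.zeros((a.shape[0],a.shape[1]+b.shape[1],3),np.uint8);o[:,:a.shape[1]]=a;o[:b.shape[0],a.shape[1]:]=b
g=cv2.imread("pics/scene0.png");g=cv2.resize(g[170:245,255:335],None,fx=3.5,fy=3.5,interpolation=2);o[b.shape[0]:b.shape[0]+g.shape[0],a.shape[1]:a.shape[1]+g.shape[1]]=g
cv2.imwrite("pics/c1.png",o);print(o.shape,b.shape)
E
```

```text
scene cover 0.77 1997 (array([628.2,   4.7]), array([143.8, 218.5]), 15.6, array([631.5,  -1.5]))
scene mat 0.84 1265 (array([531.9, 333.1]), array([159.2, 222.5]), 6.1, array([533.7, 327.4]))
scene tray 0.93 2796 (array([ 510.2, -348.7]), array([222.8, 168.5]), 78.8, array([ 515.8, -355.2]))
scene housing 0.69 689 (array([615.4,  39.7]), array([161.8, 262.6]), 14.2, array([656.2, -18.2]))
scene fuse1 0.77 187 (array([ 504.1, -344.9]), array([94.4, 23.2]), 1.2, array([ 505.6, -344.8]))
scene fuse1 0.75 152 (array([ 500.4, -291.1]), array([20.3, 94. ]), 87.7, array([ 502.5, -291.1]))
scene fuse1 0.64 115 (array([ 308., -165.]), array([90.1, 24.1]), 79.3, array([ 308.1, -165.3]))
scene fuse1 0.6 183 (array([ 499.3, -403.1]), array([ 21.1, 101.6]), 70.0, array([ 504.4, -405.5]))
scene cover [([638.0, 1.0, 59.0], 0.84)]
scene pin_left [([679.0, -78.0, 33.0], 0.84)]
scene pin_right [([678.0, -79.0, 30.0], 0.87)]
scene fuse1 [([587.0, -555.0, 21.0], 0.77), ([509.0, -347.0, 22.0], 0.63), ([507.0, -404.0, 22.0], 0.62), ([331.0, -311.0, 19.0], 0.59), ([308.0, -169.0, 16.0], 0.52)]
scene housi
[... 633 characters left out ...]
([ 498.1, -399.8]))
top fuse1 0.59 182 (array([ 504.5, -343.2]), array([88.9, 19.3]), 0.8, array([ 503.5, -343.2]))
top fuse1 0.59 195 (array([ 306.2, -161.4]), array([87.2, 19.1]), 78.1, array([ 306.1, -161.6]))
top cover [([622.0, 9.0, 61.0], 0.97), ([701.0, -360.0, 80.0], 0.27)]
top pin_left [([568.0, -2.0, 8.0], 0.8)]
top pin_right [([572.0, -2.0, 10.0], 0.67), ([415.0, 144.0, 16.0], 0.36)]
top fuse1 [([320.0, -305.0, 20.0], 0.73), ([502.0, -290.0, 21.0], 0.7), ([583.0, -550.0, 20.0], 0.65), ([500.0, -340.0, 20.0], 0.64), ([302.0, -164.0, 13.0], 0.55)]
top housing [([570.0, -2.0, 8.0], 0.63)]
top mat [([532.0, 332.0, 3.0], 0.65), ([720.0, -231.0, 19.0], 0.46)]
(562, 792, 3) (248, 297, 3)
```

View pics/c1.png

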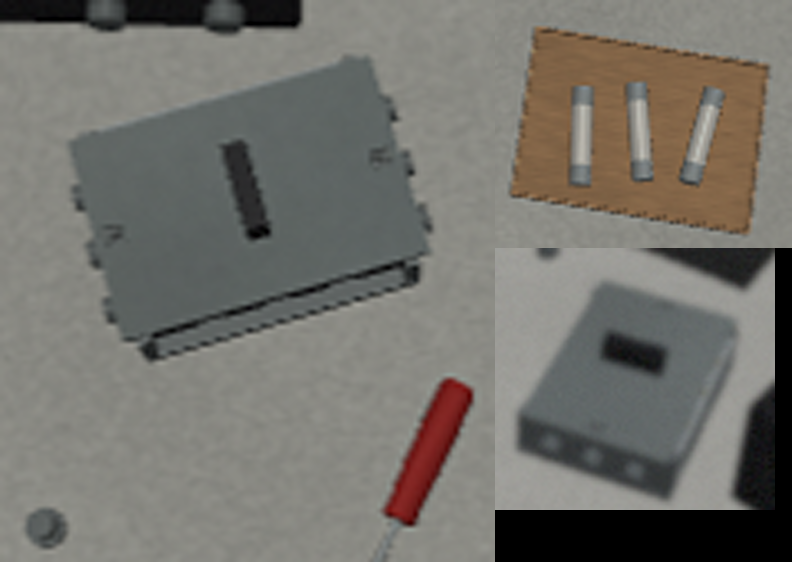

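The crop confirms three white fuses with grey caps in the tray, and the pinned cover with its black rib. The box's open end faces the robot.

```bash
python3 - <<'E'
from h import *
print(tri((294.7,200),(219.7,152.2)))
S=[(263,225),(302,238)]
for n,z in(("scene",.085),("top",.085)):
    f=grab_frame(n);g=f.max(2);m=np.zeros_like(g)
    u=proj(n,[.629,.007,.085])[0].astype(int);r=16
    m[u[1]-r:u[1]+r,u[0]-r:u[0]+r]=(g<60)[u[1]-r:u[1]+r,u[0]-r:u[0]+r]
    print(n,u,m.sum(),rect(n,m,.082))
# height check: tray fuse centre / cover corners
print(np.round(proj("scene",[[.629,.007,.059]]),1))
plan([.629,.007,.20],np.radians(105.4))
plan([.629,.007,.084],np.radians(105.4))
E
```

```text
(array([0.628603  , 0.0078525 , 0.07035157]), np.float64(0.0013859752109057826))
scene [294 196] 130 (array([633.4,  -3.2]), array([59.7, 33.6]), 13.1, array([633.4,  -2.7]))
top [219 150] 112 (array([625.5,   7.6]), array([65.4, 14.6]), 15.4, array([625.6,   7.5]))
[[294.2 202.8]]
t 1.4 tcp [0.1648 0.6029 0.2533] yaw 1.304 tool shift [-6.049 -4.524  0.533] twist -5.36 q6 -0.12 F [-0.3  1.1 -0.2] w 1.0 g 0.0
t 1.4 tcp [0.1648 0.6029 0.2533] yaw 1.304 tool shift [-6.049 -4.524  1.693] twist -5.36 q6 -0.12 F [-0.3  1.1 -0.2] w 1.0 g 0.0
```

Emit:
apply_moves([
  {"translation":[-0.37,-0.28,0],"twist":0,"hand":1},
  {"translation":[-0.37,-0.28,0],"twist":0,"hand":1},
  {"translation":[-0.37,-0.28,0],"twist":0,"hand":1},
  {"translation":[-0.37,-0.28,0],"twist":0,"hand":1},
  {"translation":[-0.37,-0.28,0],"twist":0,"hand":1},
  {"translation":[-0.37,-0.28,0],"twist":0,"hand":1},
  {"translation":[-0.37,-0.28,0],"twist":0,"hand":1},
  {"translation":[-0.37,-0.28,0],"twist":0,"hand":1},
])

```text
time: 2.2
tool_pos: [0.3921, 0.3072, 0.2536]
tool_rot: [0.0, 0.133, 0.991, 0.0]
contact_force: [0.8, 0.8, -0.1]
gripper_width: 1.002
grasp_force: 0.0
```

Emit:
apply_moves([
  {"translation":[-0.37,-0.28,0],"twist":0,"hand":1},
  {"translation":[-0.37,-0.28,0],"twist":0,"hand":1},
  {"translation":[-0.37,-0.28,0],"twist":0,"hand":1},
  {"translation":[-0.37,-0.28,0],"twist":0,"hand":1},
  {"translation":[-0.37,-0.28,0],"twist":0,"hand":1},
  {"translation":[-0.37,-0.28,0],"twist":0,"hand":1},
  {"translation":[-0.37,-0.28,0],"twist":0,"hand":1},
  {"translation":[-0.37,-0.28,0],"twist":0,"hand":1},
])

```text
time: 3.0
tool_pos: [0.6187, 0.0129, 0.2534]
tool_rot: [0.0, 0.133, 0.991, 0.0]
contact_force: [0.7, 0.7, 0.4]
gripper_width: 0.997
grasp_force: 0.0
```

Emit:
apply_moves([
  {"translation":[0,0,0],"twist":-0.9,"hand":1},
  {"translation":[0,0,0],"twist":-0.9,"hand":1},
  {"translation":[0,0,0],"twist":-0.9,"hand":1},
  {"translation":[0,0,0],"twist":-0.9,"hand":1},
  {"translation":[0,0,0],"twist":-0.9,"hand":1},
  {"translation":[0,0,0],"twist":-0.86,"hand":1},
  {"translation":[0,0,0],"twist":0,"hand":1},
])

```text
time: 3.7
tool_pos: [0.6177, 0.0146, 0.2533]
tool_rot: [-0.0, -0.134, 0.991, -0.0]
contact_force: [0.0, -0.5, -0.1]
gripper_width: 0.998
grasp_force: 0.0
```

```bash
python3 - <<'E'
from h import *
plan([.628,.008,.084],np.radians(105.4))
E
```

```text
t 3.7 tcp [0.6177 0.0146 0.2533] yaw 1.84 tool shift [-0.082 -0.091  1.693] twist 0.0 q6 -1.94 F [ 0.  -0.5 -0.1] w 0.998 g 0.0
```

Emit:
apply_moves([
  {"translation":[-0.08,-0.09,0.3],"twist":0,"hand":1},
  {"translation":[0,0,0.4],"twist":0,"hand":0.6},
  {"translation":[0,0,0.4],"twist":0,"hand":0.5},
  {"translation":[0,0,0.3],"twist":0,"hand":0.5},
  {"translation":[0,0,0.2],"twist":0,"hand":0.5},
  {"translation":[0,0,0.09],"twist":0,"hand":0.5},
  {"translation":[0,0,0],"twist":0,"hand":0.3},
  {"translation":[0,0,0],"twist":0,"hand":0},
])

```text
time: 4.5
tool_pos: [0.6286, 0.0081, 0.0857]
tool_rot: [0.001, -0.134, 0.991, -0.0]
contact_force: [-3.6, 0.9, 0.7]
gripper_width: 0.177
grasp_force: 51.5
```

Emit:
apply_moves([
  {"translation":[0,0,0],"twist":0,"hand":0},
  {"translation":[0,0,0],"twist":0,"hand":0},
  {"translation":[0,0,0],"twist":0,"hand":0},
  {"translation":[0,0,0],"twist":0,"hand":0},
  {"translation":[0,0,0],"twist":0,"hand":0},
])

```text
time: 5.0
tool_pos: [0.6286, 0.0081, 0.0856]
tool_rot: [0.001, -0.134, 0.991, -0.0]
contact_force: [-0.3, 0.2, 4.5]
gripper_width: 0.17
grasp_force: 61.2
```

Emit:
apply_moves([
  {"translation":[0,0,-0.05],"twist":0,"hand":0},
  {"translation":[0,0,-0.1],"twist":0,"hand":0},
  {"translation":[0,0,-0.15],"twist":0,"hand":0},
  {"translation":[0,0,-0.2],"twist":0,"hand":0},
  {"translation":[0,0,-0.2],"twist":0,"hand":0},
  {"translation":[0,0,-0.2],"twist":0,"hand":0},
  {"translation":[0,0,-0.1],"twist":0,"hand":0},
  {"translation":[0,0,-0.0],"twist":0,"hand":0},
])

```text
time: 5.8
tool_pos: [0.6291, 0.008, 0.1872]
tool_rot: [0.002, -0.134, 0.991, -0.001]
contact_force: [-0.3, 0.2, -2.1]
gripper_width: 0.172
grasp_force: 60.3
```

```bash
python3 - <<'E'
from h import *
plan([.5323,.333,.15],np.radians(95.8))
cv2.imwrite("pics/s2.png",cv2.resize(grab_frame("scene")[130:280,200:400],None,fx=4,fy=4)[:,:,::-1])
E
```

```text
t 5.8 tcp [0.6291 0.008  0.1872] yaw 1.84 tool shift [0.07  3.391 0.366] twist 1.68 q6 -1.95 F [-0.3  0.2 -2.1] w 0.172 g 60.3
```

View pics/s2.png

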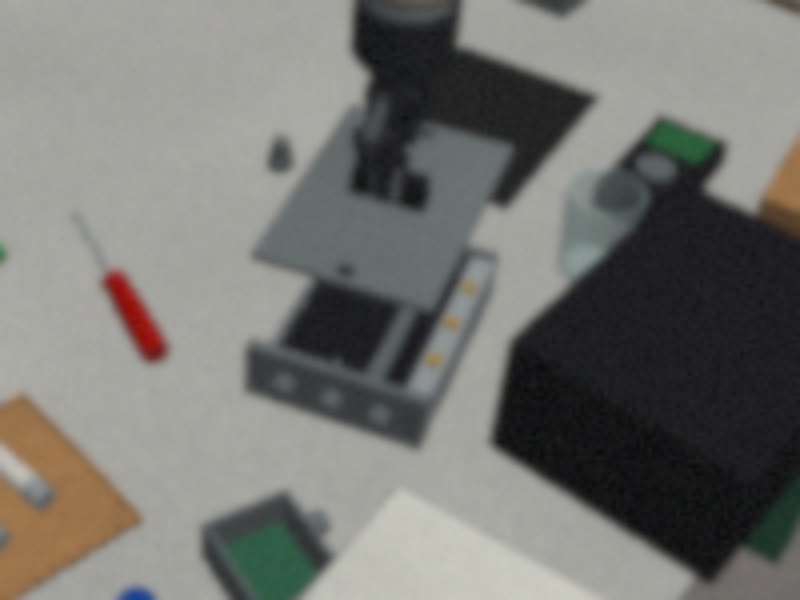

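The cover is lifted cleanly in the grip. The open box shows its end stops at the far (+x) end, around (450,330) in the crop.

Emit:
apply_moves([
  {"translation":[0.01,0.2,0],"twist":0,"hand":0},
  {"translation":[0.01,0.4,0],"twist":0,"hand":0},
  {"translation":[0.01,0.4,0],"twist":0,"hand":0},
  {"translation":[0.01,0.4,0],"twist":0,"hand":0},
  {"translation":[0.01,0.4,0],"twist":0,"hand":0},
  {"translation":[0.01,0.4,0],"twist":0,"hand":0},
  {"translation":[0.01,0.4,0],"twist":0,"hand":0},
  {"translation":[0,0.4,0],"twist":0,"hand":0},
])

```text
time: 6.65
tool_pos: [0.5389, 0.2974, 0.1825]
tool_rot: [-0.002, -0.134, 0.991, -0.0]
contact_force: [1.3, 0.2, -1.0]
gripper_width: 0.173
grasp_force: 60.3
```

Emit:
apply_moves([
  {"translation":[0,0.3,0],"twist":0,"hand":0},
  {"translation":[0,0.09,0],"twist":0.0,"hand":0},
  {"translation":[0,0,0.2],"twist":0.5,"hand":0},
  {"translation":[0,0,0.3],"twist":0.6,"hand":0},
  {"translation":[0,0,0.3],"twist":0.58,"hand":0},
  {"translation":[0,0,0.2],"twist":0,"hand":0},
  {"translation":[0,0,0.1],"twist":0,"hand":0},
  {"translation":[0,0,0.0],"twist":0,"hand":0},
])

```text
time: 7.45
tool_pos: [0.5292, 0.332, 0.0717]
tool_rot: [-0.002, -0.05, 0.999, -0.001]
contact_force: [-1.0, 0.0, -1.7]
gripper_width: 0.174
grasp_force: 60.3
```

```bash
python3 - <<'E'
from h import *
plan([.5323,.333,.0346],np.radians(95.8))
cv2.imwrite("pics/s3.png",cv2.resize(grab_frame("top")[130:250,50:200],None,fx=4,fy=4)[:,:,::-1])
E
```

```text
t 7.5 tcp [0.5292 0.332  0.0717] yaw 1.672 tool shift [-0.033  0.007  0.371] twist -0.0 q6 -1.23 F [-1.   0.  -1.7] w 0.174 g 60.3
```

View pics/s3.png

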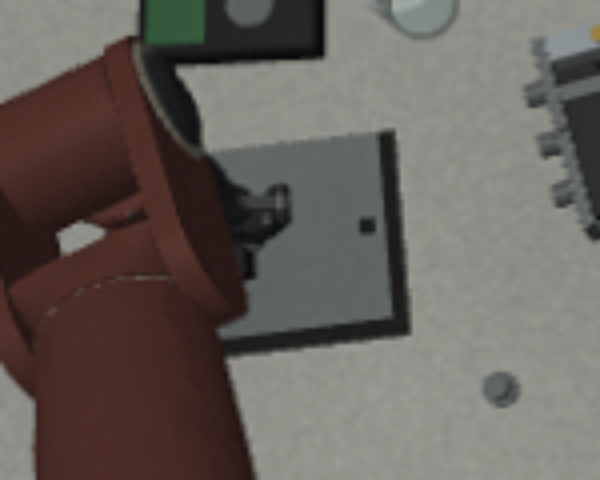

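The cover is above the mat and square to it. Now I set it down and release.

Emit:
apply_moves([
  {"translation":[-0.03,0,0.2],"twist":0,"hand":0},
  {"translation":[0,0,0.1],"twist":0,"hand":0},
  {"translation":[0,0,0.05],"twist":0,"hand":0},
  {"translation":[0,0,0.02],"twist":0,"hand":0},
  {"translation":[0,0,0],"twist":0,"hand":0},
  {"translation":[0,0,0],"twist":0,"hand":0.3},
  {"translation":[0,0,0],"twist":0,"hand":0.6},
  {"translation":[0,0,0],"twist":0,"hand":0.6},
])

```text
time: 8.3
tool_pos: [0.5345, 0.3336, 0.0383]
tool_rot: [0.001, -0.051, 0.999, 0.0]
contact_force: [-0.8, 0.1, -0.2]
gripper_width: 0.598
grasp_force: 0.0
```

Emit:
apply_moves([
  {"translation":[0,0,-0.2],"twist":0,"hand":0.6},
  {"translation":[0,0,-0.4],"twist":0,"hand":0.6},
  {"translation":[0,0,-0.5],"twist":0,"hand":0.6},
  {"translation":[0,0,-0.5],"twist":0,"hand":0.6},
  {"translation":[0,-0.4,-0.2],"twist":0,"hand":0.6},
  {"translation":[0,-0.4,0],"twist":0,"hand":0.6},
  {"translation":[0,-0.4,0],"twist":0,"hand":0.6},
  {"translation":[0,-0.4,0],"twist":0,"hand":0.6},
])

```text
time: 9.1
tool_pos: [0.5502, 0.1729, 0.2183]
tool_rot: [0.001, -0.051, 0.999, 0.0]
contact_force: [0.8, -0.4, 1.4]
gripper_width: 0.603
grasp_force: 0.0
```

Emit:
apply_moves([
  {"translation":[0,-0.4,0],"twist":0,"hand":0.6},
  {"translation":[0,-0.4,0],"twist":0,"hand":0.6},
  {"translation":[0,-0.4,0],"twist":0,"hand":0.6},
  {"translation":[0,-0.4,0],"twist":0,"hand":0.6},
  {"translation":[0,-0.4,0],"twist":0,"hand":0.6},
  {"translation":[0,-0.4,0],"twist":0,"hand":0.6},
  {"translation":[0,-0.4,0],"twist":0,"hand":0.6},
  {"translation":[0,-0.4,0],"twist":0,"hand":0.6},
])

```text
time: 9.9
tool_pos: [0.5824, -0.1459, 0.2179]
tool_rot: [0.001, -0.051, 0.999, -0.0]
contact_force: [-0.3, -0.1, 0.1]
gripper_width: 0.602
grasp_force: 0.0
```

```bash
python3 - <<'E'
from h import *
plan([.6286,.008,.2],np.radians(105.4))
ft=grab_frame("top");fs=grab_frame("scene")
# overlay model of housing at assumed pose
T=np.array([.6286,.0081,0]);a=np.radians(15.4);R=np.array([[np.cos(a),-np.sin(a),0],[np.sin(a),np.cos(a),0],[0,0,1]])
pts=[]
for y in(.046,0,-.046): pts+= [[-.062,y-.0085,.0245],[-.062,y+.0085,.0245],[.055,y,.03]]
pts+=[[0,.091,.067],[0,-.091,.067],[-.075,.096,.054],[.075,.096,.054],[-.075,-.096,.054],[.075,-.096,.054],[.022,.086,.051],[.022,-.086,.051]]
W=np.array(pts)@R.T+T
for n,f in(("top",ft),("scene",fs)):
    p=proj(n,W);c=p.mean(0).astype(int);k=6;x0,y0=c[0]-55,c[1]-45
    im=cv2.resize(f[y0:y0+90,x0:x0+110],None,fx=k,fy=k,interpolation=cv2.INTER_CUBIC)[:,:,::-1].copy()
    for q in p: cv2.circle(im,tuple(((q-[x0,y0]+.5)*k).astype(int)),2,(0,0,255),-1)
    cv2.imwrite(f"pics/ov_{n}.png",im)
E
```

```text
t 9.9 tcp [ 0.5824 -0.1459  0.2179] yaw 1.672 tool shift [-0.614  1.485  0.179] twist -1.68 q6 -2.04 F [-0.3 -0.1  0.1] w 0.602 g 0.0
```

View pics/ov_top.png

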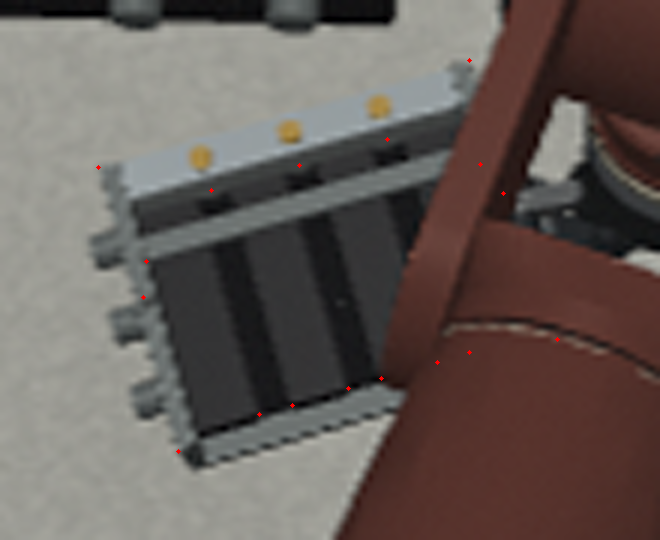

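View pics/ov_scene.png

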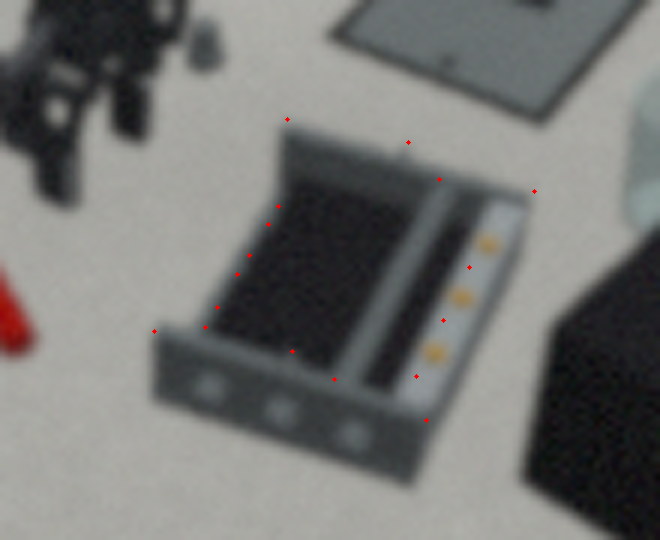

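The model overlay matches the box to about 1 px in both views, and the cover lies on the mat. Next is fuse A, the one nearest the box. I will grip it 20 mm behind its middle so the fingers stay clear of the bridge.

```bash
python3 - <<'E'
from h import *
plan([.4815,-.290,.1],np.radians(87.5))
plan([.4815,-.290,.03],np.radians(87.5))
E
```

```text
t 10.0 tcp [ 0.5826 -0.1484  0.2178] yaw 1.667 tool shift [ 1.143 -1.31   1.18 ] twist 1.4 q6 -2.04 F [-0.1  0.4 -0.8] w 0.601 g 0.0
t 10.0 tcp [ 0.5826 -0.1484  0.2178] yaw 1.667 tool shift [ 1.143 -1.309  1.88 ] twist 1.4 q6 -2.04 F [-0.1  0.4 -0.8] w 0.601 g 0.0
```

Emit:
apply_moves([
  {"translation":[0.29,-0.33,0.1],"twist":0,"hand":0.45},
  {"translation":[0.29,-0.33,0.1],"twist":0,"hand":0.45},
  {"translation":[0.29,-0.33,0.2],"twist":0,"hand":0.45},
  {"translation":[0.28,-0.32,0.2],"twist":0,"hand":0.45},
  {"translation":[0,0,0.3],"twist":0.7,"hand":0.45},
  {"translation":[0,0,0.3],"twist":0.7,"hand":0.45},
  {"translation":[0,0,0],"twist":0,"hand":0.45},
  {"translation":[0,0,0],"twist":0,"hand":0.45},
])

```text
time: 10.8
tool_pos: [0.4813, -0.2855, 0.0975]
tool_rot: [-0.0, 0.018, 1.0, 0.0]
contact_force: [-0.0, -0.4, -0.1]
gripper_width: 0.449
grasp_force: 0.0
```

```bash
python3 - <<'E'
from h import *
plan([.4815,-.290,.03],np.radians(87.5))
a=cv2.resize(grab_frame("scene")[215:305,135:245],None,fx=4,fy=4);b=cv2.resize(grab_frame("top")[110:210,175:285],None,fx=4,fy=4)
o=np.zeros((400,800,3),np.uint8);o[:360,:400]=a[:,:400];o[:,400:]=b[:,:400];cv2.imwrite("pics/f1.png",o[:,:,::-1])
E
```

```text
t 10.8 tcp [ 0.4813 -0.2855  0.0975] yaw 1.534 tool shift [-0.004 -0.045  0.675] twist 0.07 q6 -2.2 F [-0.  -0.4 -0.1] w 0.449 g 0.0
```

View pics/f1.png

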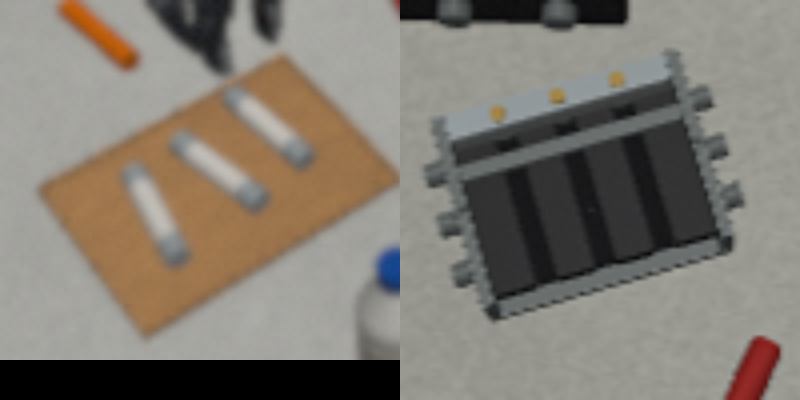

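Emit:
apply_moves([
  {"translation":[0,-0.045,0.2],"twist":0,"hand":0.45},
  {"translation":[0,0,0.25],"twist":0,"hand":0.45},
  {"translation":[0,0,0.15],"twist":0,"hand":0.45},
  {"translation":[0,0,0.07],"twist":0,"hand":0.45},
  {"translation":[0,0,0],"twist":0,"hand":0.45},
  {"translation":[0,0,0],"twist":0,"hand":0.45},
])

```text
time: 11.5
tool_pos: [0.4818, -0.2911, 0.0314]
tool_rot: [0.001, 0.019, 1.0, -0.001]
contact_force: [1.0, -0.2, -0.2]
gripper_width: 0.451
grasp_force: 0.0
```

```bash
python3 - <<'E'
from h import *
plan([.4815,-.290,.03],np.radians(87.5))
f=grab_frame("top").astype(np.float32).mean(2)
T=np.array([.6286,.0081,0]);a=np.radians(15.4);R=np.array([[np.cos(a),-np.sin(a),0],[np.sin(a),np.cos(a),0],[0,0,1]])
ys=np.arange(-.11,.1101,.001)
for x in(-.05,-.03,-.01,.01):
    W=np.c_[np.full(len(ys),x),ys,np.full(len(ys),.0245)]@R.T+T;p=np.float32(proj("top",W))
    v=cv2.remap(f,p[:,0].reshape(1,-1),p[:,1].reshape(1,-1),1)[0]
    o=[]
    for y0 in(-.046,0,.046):
        m=abs(ys-y0)<.017;w=np.clip(38-v[m],0,None) if 0 else v[m].max()-v[m];w=np.clip(w-w.max()*.4,0,None);o.append(round((w*ys[m]).sum()/w.sum()*1000,1))
    print(x,o,np.round(v[(ys>-.02)&(ys<.02)][::3]))
# x profile along y=0.023 at z .0245 for block front; bridge z .051
xs=np.arange(-.09,.09,.003)
for y in(.023,-.023):
    W=np.c_[xs,np.full(len(xs),y),np.full(len(xs),.051)]@R.T+T;p=np.float32(proj("top",W));print(np.c_[xs*1000,cv2.remap(f,p[:,0].reshape(1,-1),p[:,1].reshape(1,-1),1)[0]].round().astype(int)[25:58].tolist())
E
```

```text
t 11.5 tcp [ 0.4818 -0.2911  0.0314] yaw 1.532 tool shift [0.004 0.011 0.014] twist 0.05 q6 -2.21 F [ 1.  -0.2 -0.2] w 0.451 g 0.0
-0.05 [np.float64(-45.4), np.float64(0.3), np.float64(46.7)] [51. 51. 52. 50. 39. 22. 25. 24. 23. 28. 43. 52. 52. 51.]
-0.03 [np.float64(-45.6), np.float64(0.4), np.float64(46.1)] [52. 52. 52. 50. 39. 24. 25. 25. 22. 30. 43. 51. 51. 51.]
-0.01 [np.float64(-45.7), np.float64(0.7), np.float64(46.4)] [51. 51. 51. 52. 40. 23. 23. 25. 24. 27. 42. 50. 51. 51.]
0.01 [np.float64(-45.8), np.float64(0.1), np.float64(46.5)] [51. 51. 50. 47. 36. 26. 24. 24. 24. 31. 45. 52. 51. 50.]
[[-15, 50], [-12, 50], [-9, 50], [-6, 51], [-3, 51], [0, 51], [3, 50], [6, 51], [9, 51], [12, 51], [15, 50], [18, 49], [21, 63], [24, 94], [27, 109], [30, 109], [33, 99], [36, 55], [39, 48], [42, 49], [45, 51], [48, 61], [51, 63], [54, 92], [57, 138], [60, 153], [63, 151], [66, 151], [69, 151], [72, 151], [75, 151], [78, 149], [81, 148]]
[[-15, 52], [-12, 52], [-9, 51], [-6, 51], [-3, 51], [0, 51], [3, 50], [6, 50], [9, 50], [12, 50], [15, 51], [18, 49], [21, 60], [24, 102], [27, 110], [30, 109], [33, 91], [36, 61], [39, 49], [42, 50], [45, 52], [48, 59], [51, 63], [54, 84], [57, 152], [60, 152], [63, 150], [66, 150], [69, 150], [72, 151], [75, 149], [78, 149], [81, 152]]
```

The housing pose is confirmed to about 0.5 mm. Now close and lift.

Emit:
apply_moves([
  {"translation":[0,0,0],"twist":0,"hand":0.1},
  {"translation":[0,0,0],"twist":0,"hand":0},
  {"translation":[0,0,0],"twist":0,"hand":0},
  {"translation":[0,0,0],"twist":0,"hand":0},
  {"translation":[0,0,0],"twist":0,"hand":0},
  {"translation":[0,0,0],"twist":0,"hand":0},
])

```text
time: 12.15
tool_pos: [0.4819, -0.2913, 0.0317]
tool_rot: [0.001, 0.019, 1.0, -0.001]
contact_force: [-0.9, -0.1, 6.3]
gripper_width: 0.208
grasp_force: 59.0
```

Emit:
apply_moves([
  {"translation":[0,0,-0.1],"twist":0,"hand":0},
  {"translation":[0,0,-0.25],"twist":0,"hand":0},
  {"translation":[0,0,-0.4],"twist":0,"hand":0},
  {"translation":[0,0,-0.25],"twist":0,"hand":0},
  {"translation":[0,0,0],"twist":0,"hand":0},
])

```text
time: 12.65
tool_pos: [0.4833, -0.2925, 0.1357]
tool_rot: [0.004, 0.019, 1.0, -0.003]
contact_force: [0.4, -0.5, -0.6]
gripper_width: 0.203
grasp_force: 58.8
```

```bash
cat >> h.py <<'E'
Hp=np.array([.6286,.0081]);Ha=np.radians(15.4);c_,s_=np.cos(Ha),np.sin(Ha)
def hw(x,y,z): return [Hp[0]+c_*x-s_*y,Hp[1]+s_*x+c_*y,z]   # housing->world
def loc():
    d=state()["tool_pos"][:2]-Hp;print("housing-local tcp",np.round([(c_*d[0]+s_*d[1])*1000,(-s_*d[0]+c_*d[1])*1000,state()["tool_pos"][2]*1000],1))
E
python3 - <<'E'
from h import *
# fuse middle at x=-28 => grip point x=-48
plan(hw(-.048,-.0455,.132),np.pi/2+Ha)
f=grab_frame("scene");cv2.imwrite("pics/g1.png",cv2.resize(f[170:300,120:280],None,fx=4,fy=4)[:,:,::-1])
E
```

```text
t 12.7 tcp [ 0.4833 -0.2925  0.1357] yaw 1.532 tool shift [-1.015  2.481  0.031] twist -3.08 q6 -2.21 F [ 0.4 -0.5 -0.6] w 0.203 g 58.8
```

View pics/g1.png

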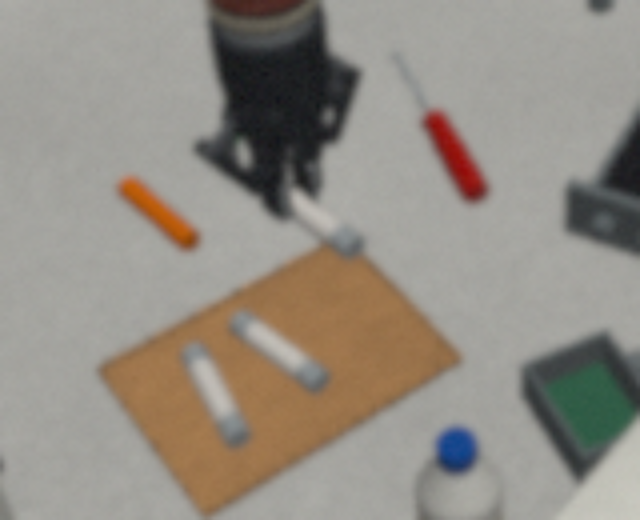

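Fuse A is held level in the grip, with two left in the tray. Next, carry it to the right groove.

Emit:
apply_moves([
  {"translation":[-0.12,0.28,0],"twist":0,"hand":0},
  {"translation":[-0.13,0.32,0],"twist":0,"hand":0},
  {"translation":[-0.13,0.32,0],"twist":0,"hand":0},
  {"translation":[-0.13,0.32,0],"twist":0,"hand":0},
  {"translation":[-0.13,0.32,0],"twist":0,"hand":0},
  {"translation":[-0.13,0.32,0],"twist":0,"hand":0},
  {"translation":[-0.13,0.32,0],"twist":0,"hand":0},
  {"translation":[-0.12,0.28,0],"twist":0,"hand":0},
])

```text
time: 13.5
tool_pos: [0.5916, -0.0449, 0.1279]
tool_rot: [-0.002, 0.019, 1.0, 0.0]
contact_force: [0.4, 0.3, -0.2]
gripper_width: 0.203
grasp_force: 61.5
```

Emit:
apply_moves([
  {"translation":[0,0,0],"twist":-0.8,"hand":0},
  {"translation":[0,0,0],"twist":-0.8,"hand":0},
  {"translation":[0,0,0],"twist":-0.8,"hand":0},
  {"translation":[0,0,0],"twist":-0.68,"hand":0},
  {"translation":[0,0,0],"twist":0,"hand":0},
  {"translation":[0,0,0],"twist":0,"hand":0},
])

```text
time: 14.1
tool_pos: [0.5916, -0.0466, 0.1287]
tool_rot: [-0.001, -0.133, 0.991, 0.0]
contact_force: [-0.4, 0.3, -1.2]
gripper_width: 0.2
grasp_force: 61.5
```

```bash
python3 - <<'E'
from h import *
plan(hw(-.050,-.0455,.06),np.pi/2+Ha);loc()
a=cv2.resize(grab_frame("scene")[170:260,225:335],None,fx=3.6,fy=3.6);b=cv2.resize(grab_frame("top")[110:200,165:275],None,fx=3.6,fy=3.6)
cv2.imwrite("pics/g2.png",np.hstack([a,b])[:,:,::-1])
E
```

```text
t 14.1 tcp [ 0.5916 -0.0466  0.1287] yaw 1.839 tool shift [-0.003 -0.026  0.687] twist -0.01 q6 -2.04 F [-0.4  0.3 -1.2] w 0.2 g 61.5
housing-local tcp [-50.2 -43.  128.7]
```

View pics/g2.png

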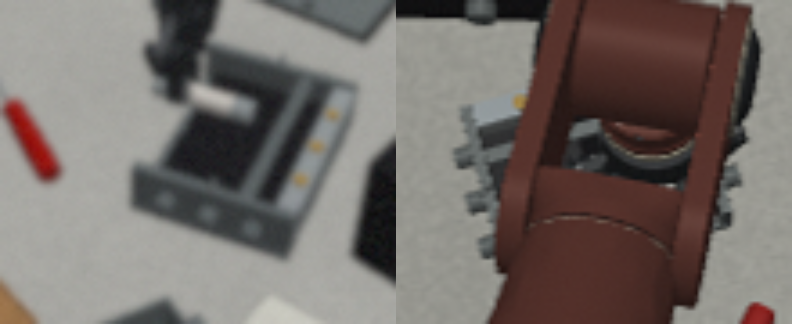

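The fuse is level over the box and short of the bridge. Descending.

Emit:
apply_moves([
  {"translation":[0,-0.025,0.2],"twist":0,"hand":0},
  {"translation":[0,0,0.25],"twist":0,"hand":0},
  {"translation":[0,0,0.15],"twist":0,"hand":0},
  {"translation":[0,0,0.08],"twist":0,"hand":0},
  {"translation":[0,0,0.04],"twist":0,"hand":0},
  {"translation":[0,0,0.04],"twist":0,"hand":0},
  {"translation":[0,0,0],"twist":0,"hand":0},
  {"translation":[0,0,0],"twist":0,"hand":0},
])

```text
time: 15.0
tool_pos: [0.5938, -0.0493, 0.0551]
tool_rot: [0.001, -0.134, 0.991, -0.0]
contact_force: [-0.3, 0.2, -0.3]
gripper_width: 0.204
grasp_force: 61.6
```

```bash
python3 - <<'E'
from h import *
plan(hw(-.050,-.0455,.049),np.pi/2+Ha);loc()
E
```

```text
t 15.0 tcp [ 0.5938 -0.0493  0.0551] yaw 1.84 tool shift [0.013 0.006 0.061] twist 0.0 q6 -2.05 F [-0.3  0.2 -0.3] w 0.204 g 61.6
housing-local tcp [-48.8 -46.1  55.1]
```

Emit:
apply_moves([
  {"translation":[0,0,0.04],"twist":0,"hand":0},
  {"translation":[0,0,0.02],"twist":0,"hand":0},
  {"translation":[0,0,0],"twist":0,"hand":0},
  {"translation":[0,0,0],"twist":0,"hand":0.28},
  {"translation":[0,0,0],"twist":0,"hand":0.28},
  {"translation":[0,0,0],"twist":0,"hand":0.28},
  {"translation":[0,0,0],"twist":0,"hand":0.28},
])

```text
time: 15.7
tool_pos: [0.5931, -0.0493, 0.0481]
tool_rot: [-0.0, -0.134, 0.991, -0.0]
contact_force: [-0.2, 0.1, 0.8]
gripper_width: 0.278
grasp_force: 0.0
```

Emit:
apply_moves([
  {"translation":[0,0,0],"twist":0,"hand":0},
  {"translation":[0,0,0],"twist":0,"hand":0},
  {"translation":[0,0,0],"twist":0,"hand":0},
  {"translation":[0,0,0],"twist":0,"hand":0},
])

```text
time: 16.1
tool_pos: [0.5928, -0.0481, 0.0484]
tool_rot: [-0.001, -0.134, 0.991, 0.001]
contact_force: [-2.8, 4.1, 3.7]
gripper_width: 0.203
grasp_force: 58.6
```

Emit:
apply_moves([
  {"translation":[-0.05,0,0],"twist":0,"hand":0},
  {"translation":[-0.05,0,0],"twist":0,"hand":0},
  {"translation":[-0.06,0,0],"twist":0,"hand":0},
  {"translation":[-0.06,0,0],"twist":0,"hand":0},
  {"translation":[-0.06,0,0],"twist":0,"hand":0},
  {"translation":[-0.04,0,0],"twist":0,"hand":0},
  {"translation":[0,0,0],"twist":0,"hand":0},
])

```text
time: 16.8
tool_pos: [0.6238, -0.0397, 0.0486]
tool_rot: [-0.001, -0.134, 0.991, 0.001]
contact_force: [-2.7, 4.6, 3.7]
gripper_width: 0.206
grasp_force: 59.0
```

```bash
python3 - <<'E'
from h import *
plan(hw(-.01,-.0455,.049),np.pi/2+Ha);loc()
a=cv2.resize(grab_frame("scene")[160:250,245:345],None,fx=6,fy=6)
cv2.imwrite("pics/g3.png",a[:,:,::-1])
E
```

```text
t 16.8 tcp [ 0.6238 -0.0397  0.0486] yaw 1.84 tool shift [-0.073 -0.007 -0.004] twist 0.0 q6 -2.02 F [-2.7  4.6  3.7] w 0.206 g 59.0
housing-local tcp [-17.3 -44.8  48.6]
```

View pics/g3.png

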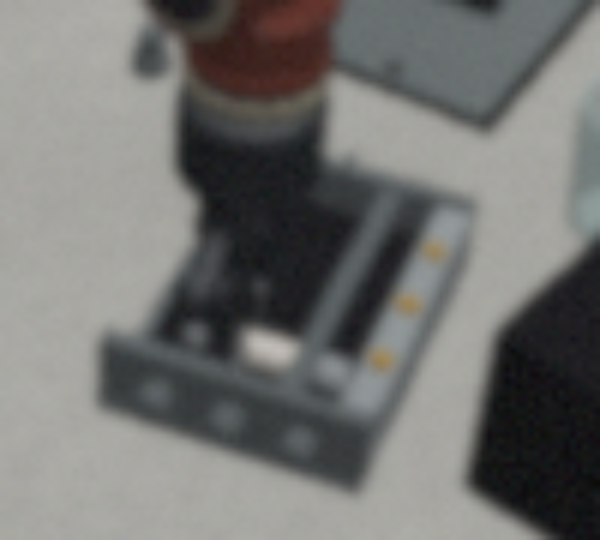

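The fuse's leading end is under the bridge and near the stop. I push on in small steps and watch the force.

Emit:
apply_moves([
  {"translation":[-0.03,0,0],"twist":0,"hand":0},
  {"translation":[-0.02,0,0],"twist":0,"hand":0},
  {"translation":[0,0,0],"twist":0,"hand":0},
])

```text
time: 17.15
tool_pos: [0.6281, -0.0385, 0.0485]
tool_rot: [-0.001, -0.134, 0.991, 0.001]
contact_force: [-4.9, 4.5, 5.7]
gripper_width: 0.207
grasp_force: 59.1
```

Emit:
apply_moves([
  {"translation":[-0.015,0,0],"twist":0,"hand":0},
  {"translation":[-0.01,0,0],"twist":0,"hand":0},
  {"translation":[0,0,0],"twist":0,"hand":0},
])

```text
time: 17.45
tool_pos: [0.63, -0.038, 0.0485]
tool_rot: [-0.002, -0.134, 0.991, 0.001]
contact_force: [-6.7, 2.8, 6.9]
gripper_width: 0.207
grasp_force: 59.2
```

```bash
python3 - <<'E'
from h import *
plan(hw(-.01,-.0455,.049),np.pi/2+Ha);loc()
E
```

```text
t 17.4 tcp [ 0.63   -0.038   0.0485] yaw 1.84 tool shift [-0.009 -0.007 -0.005] twist 0.0 q6 -2.02 F [-6.7  2.8  6.9] w 0.207 g 59.2
housing-local tcp [-10.9 -44.8  48.5]
```

Emit:
apply_moves([
  {"translation":[-0.015,0,0],"twist":0,"hand":0},
  {"translation":[0,0,0],"twist":0,"hand":0},
])

```text
time: 17.65
tool_pos: [0.6301, -0.0379, 0.0484]
tool_rot: [-0.004, -0.134, 0.991, 0.001]
contact_force: [-11.6, 2.1, 10.7]
gripper_width: 0.202
grasp_force: 59.6
```

Emit:
apply_moves([
  {"translation":[-0.015,0,0],"twist":0,"hand":0},
  {"translation":[0,0,0],"twist":0,"hand":0},
])

```text
time: 17.85
tool_pos: [0.6302, -0.0379, 0.0484]
tool_rot: [-0.006, -0.134, 0.991, 0.001]
contact_force: [-18.0, 1.8, 14.7]
gripper_width: 0.202
grasp_force: 60.0
```

Emit:
apply_moves([
  {"translation":[-0.015,0,0],"twist":0,"hand":0},
  {"translation":[0,0,0],"twist":0,"hand":0},
])

```text
time: 18.05
tool_pos: [0.6303, -0.0378, 0.0483]
tool_rot: [-0.008, -0.134, 0.991, 0.001]
contact_force: [-21.4, -0.7, 18.2]
gripper_width: 0.206
grasp_force: 60.4
```

It's against the stop: x stays put at -10.6 mm local while the force rises. Release and go for fuse B.

Emit:
apply_moves([
  {"translation":[0,0,0],"twist":0,"hand":0.33},
  {"translation":[0,0,0],"twist":0,"hand":0.33},
  {"translation":[0,0,0],"twist":0,"hand":0.33},
  {"translation":[0,0,-0.15],"twist":0,"hand":0.33},
  {"translation":[0,0,-0.3],"twist":0,"hand":0.33},
  {"translation":[0,0,-0.4],"twist":0,"hand":0.45},
  {"translation":[0,0,-0.2],"twist":0,"hand":0.45},
  {"translation":[0,0,0],"twist":0,"hand":0.45},
])

```text
time: 18.85
tool_pos: [0.6389, -0.038, 0.1597]
tool_rot: [0.005, -0.134, 0.991, -0.002]
contact_force: [-0.2, -0.1, 1.2]
gripper_width: 0.446
grasp_force: 0.0
```

```bash
python3 - <<'E'
from h import *
plan([.4843,-.3445,.1],np.radians(91.5));loc()
E
```

```text
t 18.9 tcp [ 0.6389 -0.038   0.1597] yaw 1.84 tool shift [ 2.311 -2.54   0.587] twist 2.43 q6 -2.02 F [-0.2 -0.1  1.2] w 0.446 g 0.0
housing-local tcp [ -2.3 -47.2 159.7]
```

Emit:
apply_moves([
  {"translation":[0.28,-0.31,0],"twist":0,"hand":0.45},
  {"translation":[0.29,-0.32,0],"twist":0,"hand":0.45},
  {"translation":[0.29,-0.32,0],"twist":0,"hand":0.45},
  {"translation":[0.29,-0.32,0],"twist":0,"hand":0.45},
  {"translation":[0.29,-0.32,0],"twist":0,"hand":0.45},
  {"translation":[0.29,-0.32,0],"twist":0,"hand":0.45},
  {"translation":[0.29,-0.32,0],"twist":0,"hand":0.45},
  {"translation":[0.29,-0.31,0],"twist":0,"hand":0.45},
])

```text
time: 19.65
tool_pos: [0.4792, -0.3449, 0.1524]
tool_rot: [-0.0, -0.134, 0.991, 0.0]
contact_force: [0.5, 0.2, -0.5]
gripper_width: 0.45
grasp_force: 0.0
```

Emit:
apply_moves([
  {"translation":[0,0,0.2],"twist":0.8,"hand":0.45},
  {"translation":[0,0,0.2],"twist":0.8,"hand":0.45},
  {"translation":[0,0,0.2],"twist":0.8,"hand":0.45},
  {"translation":[0,0,0],"twist":0.03,"hand":0.45},
  {"translation":[0,0,0],"twist":0,"hand":0.45},
])

```text
time: 20.15
tool_pos: [0.4801, -0.3434, 0.0926]
tool_rot: [-0.001, -0.014, 1.0, 0.001]
contact_force: [-0.0, -0.4, 0.9]
gripper_width: 0.447
grasp_force: 0.0
```

```bash
python3 - <<'E'
from h import *
plan([.4843,-.3445,.031],np.radians(91.5))
a=cv2.resize(grab_frame("scene")[215:305,135:235],None,fx=4,fy=4);b=cv2.resize(grab_frame("top")[110:200,165:265],None,fx=4,fy=4)
cv2.imwrite("pics/f2.png",np.hstack([a,b])[:,:,::-1])
E
```

```text
t 20.1 tcp [ 0.4801 -0.3434  0.0926] yaw 1.599 tool shift [-0.042 -0.013  0.616] twist 0.02 q6 -2.35 F [-0.  -0.4  0.9] w 0.447 g 0.0
```

View pics/f2.png

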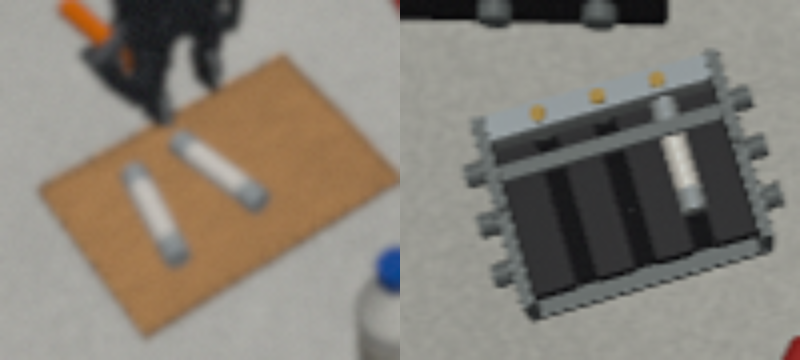

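Fuse A lies in the right groove against the stop at (665,105), and fuses B and C are unchanged. Pick B.

Emit:
apply_moves([
  {"translation":[-0.04,-0.01,0.2],"twist":0,"hand":0.45},
  {"translation":[0,0,0.2],"twist":0,"hand":0.45},
  {"translation":[0,0,0.13],"twist":0,"hand":0.45},
  {"translation":[0,0,0.08],"twist":0,"hand":0.45},
  {"translation":[0,0,0],"twist":0,"hand":0.45},
  {"translation":[0,0,0],"twist":0,"hand":0.45},
  {"translation":[0,0,0],"twist":0,"hand":0.2},
  {"translation":[0,0,0],"twist":0,"hand":0},
])

```text
time: 21.05
tool_pos: [0.4853, -0.3454, 0.0338]
tool_rot: [0.001, -0.013, 1.0, -0.001]
contact_force: [-1.2, -0.3, 2.4]
gripper_width: 0.202
grasp_force: 58.6
```

Emit:
apply_moves([
  {"translation":[0,0,0],"twist":0,"hand":0},
  {"translation":[0,0,0],"twist":0,"hand":0},
  {"translation":[0,0,0],"twist":0,"hand":0},
  {"translation":[0,0,0],"twist":0,"hand":0},
])

```text
time: 21.45
tool_pos: [0.4853, -0.3454, 0.0338]
tool_rot: [0.001, -0.013, 1.0, -0.001]
contact_force: [0.3, 1.3, 6.2]
gripper_width: 0.201
grasp_force: 58.9
```

Emit:
apply_moves([
  {"translation":[0,0,-0.1],"twist":0,"hand":0},
  {"translation":[0,0,-0.25],"twist":0,"hand":0},
  {"translation":[0,0,-0.4],"twist":0,"hand":0},
  {"translation":[0,0,-0.25],"twist":0,"hand":0},
  {"translation":[0,0,0],"twist":0,"hand":0},
  {"translation":[0,0,0],"twist":0,"hand":0},
])

```text
time: 22.05
tool_pos: [0.4846, -0.3447, 0.1326]
tool_rot: [0.0, -0.013, 1.0, -0.0]
contact_force: [0.3, 0.3, -0.6]
gripper_width: 0.204
grasp_force: 58.8
```

```bash
python3 - <<'E'
from h import *
plan(hw(-.05,.0005,.132),np.pi/2+Ha)
E
```

```text
t 22.1 tcp [ 0.4846 -0.3447  0.1326] yaw 1.597 tool shift [-1.046  3.373  0.005] twist -2.42 q6 -2.34 F [ 0.3  0.3 -0.6] w 0.204 g 58.8
```

Emit:
apply_moves([
  {"translation":[-0.11,0.33,0],"twist":0,"hand":0},
  {"translation":[-0.13,0.42,0],"twist":0,"hand":0},
  {"translation":[-0.14,0.44,0],"twist":0,"hand":0},
  {"translation":[-0.14,0.44,0],"twist":0,"hand":0},
  {"translation":[-0.14,0.44,0],"twist":0,"hand":0},
  {"translation":[-0.14,0.44,0],"twist":0,"hand":0},
  {"translation":[-0.13,0.44,0],"twist":0,"hand":0},
  {"translation":[-0.11,0.42,0],"twist":0,"hand":0},
])

```text
time: 22.85
tool_pos: [0.5783, -0.0029, 0.1296]
tool_rot: [-0.002, -0.013, 1.0, 0.0]
contact_force: [0.2, -0.0, -0.4]
gripper_width: 0.204
grasp_force: 58.8
```

Emit:
apply_moves([
  {"translation":[0,0,0],"twist":-0.7,"hand":0},
  {"translation":[0,0,0],"twist":-0.7,"hand":0},
  {"translation":[0,0,0],"twist":-0.7,"hand":0},
  {"translation":[0,0,0],"twist":-0.32,"hand":0},
  {"translation":[0,0,0],"twist":0,"hand":0},
  {"translation":[0,0,0],"twist":0,"hand":0},
])

```text
time: 23.45
tool_pos: [0.5786, -0.005, 0.1304]
tool_rot: [-0.002, -0.133, 0.991, 0.0]
contact_force: [-0.4, -0.4, 0.0]
gripper_width: 0.203
grasp_force: 58.8
```

```bash
python3 - <<'E'
from h import *
plan(hw(-.05,.0005,.055),np.pi/2+Ha);loc()
grab_frame("scene")
print([(np.round(np.array(r["point"])*1000).tolist(),round(r["score"],2)) for r in recognise("scene","fuse1")[:6]])
E
```

```text
t 23.4 tcp [ 0.5786 -0.005   0.1304] yaw 1.838 tool shift [-0.019 -0.003  0.754] twist -0.01 q6 -1.98 F [-0.4 -0.4  0. ] w 0.203 g 58.8
housing-local tcp [-51.7   0.7 130.4]
[([586.0, -552.0, 20.0], 0.75), ([611.0, -1.0, 116.0], 0.69), ([503.0, -404.0, 23.0], 0.62), ([647.0, -40.0, 38.0], 0.62), ([310.0, -170.0, 17.0], 0.52)]
```

The held fuse is detected at z 116 mm above the box, so I descend into the middle groove.

Emit:
apply_moves([
  {"translation":[-0.01,0,0.2],"twist":0,"hand":0},
  {"translation":[0,0,0.25],"twist":0,"hand":0},
  {"translation":[0,0,0.15],"twist":0,"hand":0},
  {"translation":[0,0,0.08],"twist":0,"hand":0},
  {"translation":[0,0,0.04],"twist":0,"hand":0},
  {"translation":[0,0,0.04],"twist":0,"hand":0},
  {"translation":[0,0,0],"twist":0,"hand":0},
  {"translation":[0,0,0],"twist":0,"hand":0},
])

```text
time: 24.35
tool_pos: [0.5813, -0.0049, 0.0571]
tool_rot: [0.001, -0.134, 0.991, -0.0]
contact_force: [-0.1, 0.8, 0.2]
gripper_width: 0.202
grasp_force: 58.8
```

Emit:
apply_moves([
  {"translation":[0,0,0.02],"twist":0,"hand":0},
  {"translation":[0,0,0.01],"twist":0,"hand":0},
  {"translation":[0,0,0],"twist":0,"hand":0},
])

```text
time: 24.65
tool_pos: [0.5806, -0.0048, 0.0533]
tool_rot: [-0.0, -0.134, 0.991, -0.0]
contact_force: [0.6, -0.5, 0.0]
gripper_width: 0.2
grasp_force: 58.8
```

```bash
python3 - <<'E'
from h import *
plan(hw(-.050,.0005,.05),np.pi/2+Ha);loc()
E
```

```text
t 24.6 tcp [ 0.5806 -0.0048  0.0533] yaw 1.839 tool shift [0.003 0.002 0.033] twist -0.01 q6 -1.98 F [ 0.6 -0.5  0. ] w 0.2 g 58.8
housing-local tcp [-49.7   0.3  53.3]
```

Emit:
apply_moves([
  {"translation":[0,0,0.02],"twist":0,"hand":0},
  {"translation":[0,0,0],"twist":0,"hand":0},
  {"translation":[0,0,0],"twist":0,"hand":0.28},
  {"translation":[0,0,0],"twist":0,"hand":0.28},
  {"translation":[0,0,0],"twist":0,"hand":0.28},
  {"translation":[0,0,0.03],"twist":0,"hand":0.28},
  {"translation":[0,0,0],"twist":0,"hand":0.28},
])

```text
time: 25.35
tool_pos: [0.5802, -0.0049, 0.0477]
tool_rot: [-0.0, -0.134, 0.991, 0.0]
contact_force: [0.4, 0.1, -0.8]
gripper_width: 0.279
grasp_force: 0.0
```

Emit:
apply_moves([
  {"translation":[0,0,0],"twist":0,"hand":0},
  {"translation":[0,0,0],"twist":0,"hand":0},
  {"translation":[0,0,0],"twist":0,"hand":0},
  {"translation":[0,0,0],"twist":0,"hand":0},
])

```text
time: 25.75
tool_pos: [0.5801, -0.0039, 0.0482]
tool_rot: [-0.001, -0.134, 0.991, 0.001]
contact_force: [-3.4, 4.5, 3.4]
gripper_width: 0.204
grasp_force: 58.6
```

Emit:
apply_moves([
  {"translation":[-0.05,0,0],"twist":0,"hand":0},
  {"translation":[-0.05,0,0],"twist":0,"hand":0},
  {"translation":[-0.06,0,0],"twist":0,"hand":0},
  {"translation":[-0.06,0,0],"twist":0,"hand":0},
  {"translation":[-0.06,0,0],"twist":0,"hand":0},
  {"translation":[-0.04,0,0],"twist":0,"hand":0},
  {"translation":[-0.02,0,0],"twist":0,"hand":0},
  {"translation":[0,0,0],"twist":0,"hand":0},
])

```text
time: 26.55
tool_pos: [0.6131, 0.0049, 0.0484]
tool_rot: [-0.001, -0.134, 0.991, 0.001]
contact_force: [-3.1, 4.0, 3.4]
gripper_width: 0.204
grasp_force: 59.0
```

```bash
python3 - <<'E'
from h import *
plan(hw(-.01,.0005,.05),np.pi/2+Ha);loc()
E
```

```text
t 26.6 tcp [0.6131 0.0049 0.0484] yaw 1.839 tool shift [-0.057 -0.005 -0.016] twist -0.0 q6 -1.95 F [-3.1  4.   3.4] w 0.204 g 59.0
housing-local tcp [-15.8   1.1  48.4]
```

Emit:
apply_moves([
  {"translation":[-0.02,0,0],"twist":0,"hand":0},
  {"translation":[-0.015,0,0],"twist":0,"hand":0},
  {"translation":[0,0,0],"twist":0,"hand":0},
])

```text
time: 26.85
tool_pos: [0.6162, 0.0058, 0.0483]
tool_rot: [-0.001, -0.134, 0.991, 0.001]
contact_force: [-3.1, 4.7, 3.3]
gripper_width: 0.202
grasp_force: 59.1
```

Emit:
apply_moves([
  {"translation":[-0.015,0,0],"twist":0,"hand":0},
  {"translation":[-0.01,0,0],"twist":0,"hand":0},
  {"translation":[0,0,0],"twist":0,"hand":0},
])

```text
time: 27.15
tool_pos: [0.6185, 0.0065, 0.0483]
tool_rot: [-0.001, -0.134, 0.991, 0.001]
contact_force: [-4.0, 3.4, 4.3]
gripper_width: 0.206
grasp_force: 59.1
```

Emit:
apply_moves([
  {"translation":[-0.015,0,0],"twist":0,"hand":0},
  {"translation":[0,0,0],"twist":0,"hand":0},
])

```text
time: 27.35
tool_pos: [0.6188, 0.0066, 0.0483]
tool_rot: [-0.003, -0.134, 0.991, 0.001]
contact_force: [-8.7, 2.4, 7.7]
gripper_width: 0.203
grasp_force: 59.5
```

Emit:
apply_moves([
  {"translation":[-0.015,0,0],"twist":0,"hand":0},
  {"translation":[-0.015,0,0],"twist":0,"hand":0},
  {"translation":[0,0,0],"twist":0,"hand":0},
])

```text
time: 27.65
tool_pos: [0.619, 0.0067, 0.0481]
tool_rot: [-0.007, -0.134, 0.991, 0.0]
contact_force: [-19.9, 0.2, 16.4]
gripper_width: 0.208
grasp_force: 60.3
```

Emit:
apply_moves([
  {"translation":[0,0,0],"twist":0,"hand":0.33},
  {"translation":[0,0,0],"twist":0,"hand":0.33},
  {"translation":[0,0,0],"twist":0,"hand":0.33},
  {"translation":[0,0,-0.15],"twist":0,"hand":0.33},
  {"translation":[0,0,-0.3],"twist":0,"hand":0.33},
  {"translation":[0,0,-0.4],"twist":0,"hand":0.45},
  {"translation":[0,0,-0.2],"twist":0,"hand":0.45},
  {"translation":[0,0,0],"twist":0,"hand":0.45},
])

```text
time: 28.45
tool_pos: [0.6268, 0.0066, 0.1597]
tool_rot: [0.005, -0.134, 0.991, -0.001]
contact_force: [0.3, 0.1, 0.2]
gripper_width: 0.445
grasp_force: 0.0
```

```bash
python3 - <<'E'
from h import *
loc()
a=np.radians(-17.5);c=np.array([.500,-.4015]);g=c-.02*np.array([np.cos(a),np.sin(a)]);print(g)
for n in("scene","top"):
    grab_frame(n)
    for r in regions_of(n,"fuse3")[:6]:
        q=rect(n,r["pixels"],.013)
        if q[0][1]<-370 and q[0][0]<560 and q[0][0]>400: print(n,q)
plan([*g,.1],a+np.pi/2)
E
```

```text
housing-local tcp [ -2.1  -1.  159.7]
[ 0.48092566 -0.39548588]
scene (array([ 498.2, -401.4]), array([18.6, 98.5]), 70.0, array([ 501. , -403.3]))
t 28.6 tcp [0.6226 0.007  0.1517] yaw 1.839 tool shift [ 2.432 -3.506  0.52 ] twist 5.74 q6 -1.95 F [-0.5  0.3 -0.3] w 0.452 g 0.0
```

Emit:
apply_moves([
  {"translation":[0.2,-0.31,0],"twist":0,"hand":0.45},
  {"translation":[0.25,-0.36,0],"twist":0,"hand":0.45},
  {"translation":[0.25,-0.36,0],"twist":0,"hand":0.45},
  {"translation":[0.25,-0.36,0],"twist":0,"hand":0.45},
  {"translation":[0.25,-0.36,0],"twist":0,"hand":0.45},
  {"translation":[0.25,-0.36,0],"twist":0,"hand":0.45},
  {"translation":[0.25,-0.36,0],"twist":0,"hand":0.45},
  {"translation":[0.25,-0.36,0],"twist":0,"hand":0.45},
])

```text
time: 29.45
tool_pos: [0.5088, -0.3185, 0.1512]
tool_rot: [-0.001, -0.134, 0.991, 0.001]
contact_force: [1.5, -0.0, -0.5]
gripper_width: 0.447
grasp_force: 0.0
```

Emit:
apply_moves([
  {"translation":[0.25,-0.36,0],"twist":0,"hand":0.45},
  {"translation":[0.23,-0.32,0],"twist":0,"hand":0.45},
  {"translation":[0,0,0],"twist":0.9,"hand":0.45},
  {"translation":[0,0,0],"twist":1,"hand":0.45},
  {"translation":[0,0,0],"twist":1,"hand":0.45},
  {"translation":[0,0,0.2],"twist":1,"hand":0.45},
  {"translation":[0,0,0.2],"twist":1,"hand":0.45},
  {"translation":[0,0,0.1],"twist":0.94,"hand":0.45},
])

```text
time: 30.25
tool_pos: [0.4805, -0.3942, 0.0989]
tool_rot: [-0.003, 0.159, 0.987, 0.002]
contact_force: [-0.7, 0.7, 0.5]
gripper_width: 0.451
grasp_force: 0.0
```

Emit:
apply_moves([
  {"translation":[0,0,0],"twist":0,"hand":0.45},
])

```text
time: 30.35
tool_pos: [0.4803, -0.3939, 0.0989]
tool_rot: [-0.003, 0.157, 0.988, 0.002]
contact_force: [0.3, 0.8, -0.3]
gripper_width: 0.447
grasp_force: 0.0
```

```bash
python3 - <<'E'
from h import *
plan([.481,-.396,.031],np.radians(71.5))
n="top";grab_frame(n)
for r in regions_of(n,"fuse1")[:7]:
    q=rect(n,r["pixels"],.03);d=q[3]/1000-Hp;print(q,"local",np.round([(c_*d[0]+s_*d[1])*1000,(-s_*d[0]+c_*d[1])*1000]))
E
```

```text
t 30.4 tcp [ 0.4803 -0.3939  0.0989] yaw 1.255 tool shift [-0.018 -0.02   0.678] twist 0.07 q6 -2.06 F [ 0.3  0.8 -0.3] w 0.447 g 0.0
(array([637.9,  12. ]), array([97. , 21.8]), 15.6, array([632.1,  10.5])) local [4. 1.]
(array([ 309.3, -143.9]), array([52.5, 19.2]), 79.0, array([ 309.9, -143.1])) local [-347.  -61.]
(array([651.8, -31.6]), array([92.9, 19.2]), 14.7, array([648.1, -33.1])) local [  8. -45.]
```

Fuses A and B measure home, with their middles at local x ≈ 10–12 mm. Pick C.

Emit:
apply_moves([
  {"translation":[-0.02,-0.02,0.2],"twist":0.07,"hand":0.45},
  {"translation":[0,0,0.22],"twist":0,"hand":0.45},
  {"translation":[0,0,0.15],"twist":0,"hand":0.45},
  {"translation":[0,0,0.12],"twist":0,"hand":0.45},
  {"translation":[0,0,0],"twist":0,"hand":0.45},
  {"translation":[0,0,0],"twist":0,"hand":0.45},
  {"translation":[0,0,0],"twist":0,"hand":0.2},
  {"translation":[0,0,0],"twist":0,"hand":0},
])

```text
time: 31.25
tool_pos: [0.4844, -0.3992, 0.0361]
tool_rot: [0.001, 0.161, 0.987, -0.001]
contact_force: [-1.0, 0.9, 1.6]
gripper_width: 0.194
grasp_force: 58.5
```

Emit:
apply_moves([
  {"translation":[0,0,0],"twist":0,"hand":0},
  {"translation":[0,0,0],"twist":0,"hand":0},
  {"translation":[0,0,0],"twist":0,"hand":0},
  {"translation":[0,0,0],"twist":0,"hand":0},
])

```text
time: 31.65
tool_pos: [0.4843, -0.3992, 0.036]
tool_rot: [0.001, 0.161, 0.987, -0.001]
contact_force: [-1.1, 0.6, 5.6]
gripper_width: 0.193
grasp_force: 58.9
```

Emit:
apply_moves([
  {"translation":[0,0,-0.1],"twist":0,"hand":0},
  {"translation":[0,0,-0.25],"twist":0,"hand":0},
  {"translation":[0,0,-0.4],"twist":0,"hand":0},
  {"translation":[0,0,-0.28],"twist":0,"hand":0},
  {"translation":[0,0,0],"twist":0,"hand":0},
  {"translation":[0,0,0],"twist":0,"hand":0},
])

```text
time: 32.25
tool_pos: [0.4837, -0.3986, 0.1382]
tool_rot: [0.001, 0.161, 0.987, -0.0]
contact_force: [0.2, -0.0, -1.1]
gripper_width: 0.193
grasp_force: 58.5
```

```bash
python3 - <<'E'
from h import *
plan(hw(-.05,.047,.132),np.pi/2+Ha)
E
```

```text
t 32.2 tcp [ 0.4837 -0.3986  0.1382] yaw 1.248 tool shift [0.593 4.428 0.058] twist -5.92 q6 -2.06 F [ 0.2 -0.  -1.1] w 0.193 g 58.5
```

The grip on C is high (width 0.193), so I set it back down and regrip lower.

Emit:
apply_moves([
  {"translation":[0,0,0.3],"twist":0,"hand":0},
  {"translation":[0,0,0.3],"twist":0,"hand":0},
  {"translation":[0,0,0.2],"twist":0,"hand":0},
  {"translation":[0,0,0.12],"twist":0,"hand":0},
  {"translation":[0,0,0.06],"twist":0,"hand":0},
  {"translation":[0,0,0],"twist":0,"hand":0},
  {"translation":[0,0,0],"twist":0,"hand":0},
])

```text
time: 32.95
tool_pos: [0.484, -0.3989, 0.0401]
tool_rot: [0.001, 0.161, 0.987, -0.0]
contact_force: [-0.8, -0.2, -0.4]
gripper_width: 0.19
grasp_force: 58.5
```

```bash
python3 - <<'E'
from h import *
plan([.484,-.399,.031],np.radians(71.5))
grab_frame("scene")
print([np.round(np.array(r["point"])*1000).tolist() for r in recognise("scene","fuse1")[:7]])
E
```

```text
t 33.0 tcp [ 0.484  -0.3989  0.0401] yaw 1.248 tool shift [-0.    -0.001  0.091] twist 0.0 q6 -2.06 F [-0.8 -0.2 -0.4] w 0.19 g 58.5
[[587.0, -553.0, 19.0], [630.0, 5.0, 40.0], [505.0, -410.0, 26.0]]
```

Emit:
apply_moves([
  {"translation":[0,0,0.03],"twist":0,"hand":0},
  {"translation":[0,0,0],"twist":0,"hand":0},
  {"translation":[0,0,0],"twist":0,"hand":0.4},
  {"translation":[0,0,0],"twist":0,"hand":0.4},
  {"translation":[0,0,0],"twist":0,"hand":0.4},
  {"translation":[0,0,0.05],"twist":0,"hand":0.4},
  {"translation":[0,0,0],"twist":0,"hand":0.4},
  {"translation":[0,0,0],"twist":0,"hand":0.4},
])

```text
time: 33.85
tool_pos: [0.4834, -0.3982, 0.0309]
tool_rot: [-0.0, 0.161, 0.987, 0.0]
contact_force: [0.2, 0.0, -0.5]
gripper_width: 0.401
grasp_force: 0.0
```

```bash
python3 - <<'E'
from h import *
plan([.482,-.3965,.030],np.radians(71.5))
for n in("scene","top"):
    grab_frame(n)
    for r in regions_of(n,"fuse3")[:7]:
        q=rect(n,r["pixels"],.013)
        if q[0][1]<-370 and q[0][0]<560 and q[0][0]>400: print(n,q)
E
```

```text
t 33.9 tcp [ 0.4834 -0.3982  0.0309] yaw 1.248 tool shift [0.018 0.012 0.009] twist 0.0 q6 -2.06 F [ 0.2  0.  -0.5] w 0.401 g 0.0
scene (array([ 495.5, -404.7]), array([14. , 98.6]), 72.5, array([ 497.8, -405.4]))
```

Emit:
apply_moves([
  {"translation":[0,0,0.005],"twist":0,"hand":0},
  {"translation":[0,0,0],"twist":0,"hand":0},
  {"translation":[0,0,0],"twist":0,"hand":0},
  {"translation":[0,0,0],"twist":0,"hand":0},
  {"translation":[0,0,0],"twist":0,"hand":0},
])

```text
time: 34.55
tool_pos: [0.4838, -0.3987, 0.0312]
tool_rot: [0.0, 0.161, 0.987, -0.0]
contact_force: [-0.3, 0.5, 3.2]
gripper_width: 0.205
grasp_force: 58.8
```

Emit:
apply_moves([
  {"translation":[0,0,-0.1],"twist":0,"hand":0},
  {"translation":[0,0,-0.25],"twist":0,"hand":0},
  {"translation":[0,0,-0.4],"twist":0,"hand":0},
  {"translation":[0,0,-0.28],"twist":0,"hand":0},
  {"translation":[0,0,0],"twist":0,"hand":0},
  {"translation":[0,0,0],"twist":0,"hand":0},
])

```text
time: 35.15
tool_pos: [0.4837, -0.3985, 0.1346]
tool_rot: [0.0, 0.161, 0.987, -0.0]
contact_force: [-0.0, -0.1, -1.4]
gripper_width: 0.205
grasp_force: 58.7
```

```bash
python3 - <<'E'
from h import *
plan(hw(-.05,.047,.132),np.pi/2+Ha)
grab_frame("scene")
print([np.round(np.array(r["point"])*1000).tolist() for r in recognise("scene","fuse1")[:7]])
E
```

```text
t 35.1 tcp [ 0.4837 -0.3985  0.1346] yaw 1.248 tool shift [0.593 4.427 0.023] twist -5.92 q6 -2.06 F [-0.  -0.1 -1.4] w 0.205 g 58.7
[[588.0, -551.0, 19.0], [640.0, 4.0, 34.0], [630.0, 3.0, 38.0], [311.0, -169.0, 17.0], [512.0, -409.0, 127.0]]
```

Emit:
apply_moves([
  {"translation":[0.05,0.3,0],"twist":0,"hand":0},
  {"translation":[0.05,0.4,0],"twist":0,"hand":0},
  {"translation":[0.06,0.42,0],"twist":0,"hand":0},
  {"translation":[0.06,0.42,0],"twist":0,"hand":0},
  {"translation":[0.06,0.42,0],"twist":0,"hand":0},
  {"translation":[0.06,0.42,0],"twist":0,"hand":0},
  {"translation":[0.06,0.42,0],"twist":0,"hand":0},
  {"translation":[0.06,0.42,0],"twist":0,"hand":0},
])

```text
time: 36.05
tool_pos: [0.5408, -0.0764, 0.1316]
tool_rot: [-0.002, 0.161, 0.987, 0.0]
contact_force: [1.3, 0.1, 0.2]
gripper_width: 0.203
grasp_force: 58.8
```

Emit:
apply_moves([
  {"translation":[0.05,0.42,0],"twist":0,"hand":0},
  {"translation":[0.04,0.42,0],"twist":0,"hand":0},
  {"translation":[0.04,0.37,0],"twist":0,"hand":0},
  {"translation":[0,0,0],"twist":-0.9,"hand":0},
  {"translation":[0,0,0],"twist":-1,"hand":0},
  {"translation":[0,0,0],"twist":-1,"hand":0},
  {"translation":[0,0,0],"twist":-1,"hand":0},
  {"translation":[0,0,0],"twist":-1,"hand":0},
])

```text
time: 36.85
tool_pos: [0.5667, 0.0406, 0.1313]
tool_rot: [-0.002, -0.086, 0.996, 0.0]
contact_force: [-0.2, -0.2, -0.1]
gripper_width: 0.2
grasp_force: 58.9
```

Emit:
apply_moves([
  {"translation":[0,0,0],"twist":-1,"hand":0},
  {"translation":[0,0,0],"twist":0,"hand":0},
  {"translation":[0,0,0],"twist":0,"hand":0},
])

```text
time: 37.15
tool_pos: [0.5672, 0.0405, 0.1323]
tool_rot: [-0.001, -0.132, 0.991, 0.0]
contact_force: [-0.1, -0.0, -0.2]
gripper_width: 0.205
grasp_force: 58.9
```

```bash
python3 - <<'E'
from h import *
plan(hw(-.05,.047,.055),np.pi/2+Ha);loc()
grab_frame("scene")
print([np.round(np.array(r["point"])*1000).tolist() for r in recognise("scene","fuse1")[:7]])
E
```

```text
t 37.1 tcp [0.5672 0.0405 0.1323] yaw 1.836 tool shift [-0.008 -0.006  0.773] twist -0.04 q6 -1.9 F [-0.1 -0.  -0.2] w 0.205 g 58.9
housing-local tcp [-50.6  47.5 132.3]
[[586.0, -553.0, 20.0], [310.0, -169.0, 16.0], [641.0, -41.0, 35.0], [630.0, 5.0, 36.0], [599.0, 42.0, 120.0]]
```

Emit:
apply_moves([
  {"translation":[0,0,0.2],"twist":-0.04,"hand":0},
  {"translation":[0,0,0.25],"twist":0,"hand":0},
  {"translation":[0,0,0.15],"twist":0,"hand":0},
  {"translation":[0,0,0.08],"twist":0,"hand":0},
  {"translation":[0,0,0.04],"twist":0,"hand":0},
  {"translation":[0,0,0.04],"twist":0,"hand":0},
  {"translation":[0,0,0],"twist":0,"hand":0},
  {"translation":[0,0,0],"twist":0,"hand":0},
])

```text
time: 38.05
tool_pos: [0.5687, 0.0404, 0.0586]
tool_rot: [0.001, -0.135, 0.991, -0.0]
contact_force: [-0.1, 0.1, -0.1]
gripper_width: 0.205
grasp_force: 58.9
```

Emit:
apply_moves([
  {"translation":[0,0,0.03],"twist":0,"hand":0},
  {"translation":[0,0,0.01],"twist":0,"hand":0},
  {"translation":[0,0,0],"twist":0,"hand":0},
])

```text
time: 38.35
tool_pos: [0.568, 0.0404, 0.0537]
tool_rot: [-0.0, -0.135, 0.991, 0.0]
contact_force: [-0.6, 0.2, -0.5]
gripper_width: 0.204
grasp_force: 58.9
```

```bash
python3 - <<'E'
from h import *
plan(hw(-.050,.0465,.0485),np.pi/2+Ha);loc()
E
```

```text
t 38.4 tcp [0.568  0.0404 0.0537] yaw 1.842 tool shift [ 0.002 -0.008  0.052] twist 0.02 q6 -1.9 F [-0.6  0.2 -0.5] w 0.204 g 58.9
housing-local tcp [-49.8  47.3  53.7]
```

Emit:
apply_moves([
  {"translation":[0,-0.006,0.03],"twist":0,"hand":0},
  {"translation":[0,0,0.015],"twist":0,"hand":0},
  {"translation":[0,0,0],"twist":0,"hand":0.28},
  {"translation":[0,0,0],"twist":0,"hand":0.28},
  {"translation":[0,0,0],"twist":0,"hand":0.28},
  {"translation":[0,0,0],"twist":0,"hand":0.28},
])

```text
time: 38.95
tool_pos: [0.5684, 0.0399, 0.0494]
tool_rot: [0.0, -0.135, 0.991, -0.0]
contact_force: [-0.3, -0.3, 0.3]
gripper_width: 0.28
grasp_force: 0.0
```

Emit:
apply_moves([
  {"translation":[0,0,0],"twist":0,"hand":0},
  {"translation":[0,0,0],"twist":0,"hand":0},
  {"translation":[0,0,0],"twist":0,"hand":0},
  {"translation":[0,0,0],"twist":0,"hand":0},
])

```text
time: 39.35
tool_pos: [0.5682, 0.0406, 0.0498]
tool_rot: [-0.0, -0.135, 0.991, 0.001]
contact_force: [-3.1, 4.2, 5.8]
gripper_width: 0.204
grasp_force: 58.8
```

Emit:
apply_moves([
  {"translation":[-0.05,0,0],"twist":0,"hand":0},
  {"translation":[-0.05,0,0],"twist":0,"hand":0},
  {"translation":[-0.06,0,0],"twist":0,"hand":0},
  {"translation":[-0.06,0,0],"twist":0,"hand":0},
  {"translation":[-0.06,0,0],"twist":0,"hand":0},
  {"translation":[-0.03,0,0],"twist":0,"hand":0},
  {"translation":[0,0,0],"twist":0,"hand":0},
  {"translation":[0,0,0],"twist":0,"hand":0},
])

```text
time: 40.15
tool_pos: [0.5978, 0.0487, 0.0498]
tool_rot: [-0.001, -0.135, 0.991, 0.001]
contact_force: [-4.2, 3.9, 6.1]
gripper_width: 0.202
grasp_force: 59.2
```

```bash
python3 - <<'E'
from h import *
plan(hw(-.01,.0465,.0485),np.pi/2+Ha);loc()
E
```

```text
t 40.1 tcp [0.5978 0.0487 0.0498] yaw 1.842 tool shift [-0.089 -0.008  0.013] twist 0.02 q6 -1.89 F [-4.2  3.9  6.1] w 0.202 g 59.2
housing-local tcp [-18.9  47.3  49.8]
```

Emit:
apply_moves([
  {"translation":[-0.03,0,0],"twist":0,"hand":0},
  {"translation":[-0.03,0,0],"twist":0,"hand":0},
  {"translation":[-0.02,0,0],"twist":0,"hand":0},
  {"translation":[0,0,0],"twist":0,"hand":0},
])

```text
time: 40.55
tool_pos: [0.6052, 0.0507, 0.0498]
tool_rot: [-0.001, -0.135, 0.991, 0.0]
contact_force: [-6.3, 3.5, 7.1]
gripper_width: 0.202
grasp_force: 59.3
```

Emit:
apply_moves([
  {"translation":[-0.015,0,0],"twist":0,"hand":0},
  {"translation":[-0.015,0,0],"twist":0,"hand":0},
  {"translation":[0,0,0],"twist":0,"hand":0},
])

```text
time: 40.85
tool_pos: [0.608, 0.0515, 0.0498]
tool_rot: [-0.001, -0.135, 0.991, 0.0]
contact_force: [-6.4, 3.0, 8.3]
gripper_width: 0.205
grasp_force: 59.3
```

Emit:
apply_moves([
  {"translation":[-0.015,0,0],"twist":0,"hand":0},
  {"translation":[-0.015,0,0],"twist":0,"hand":0},
  {"translation":[0,0,0],"twist":0,"hand":0},
])

```text
time: 41.15
tool_pos: [0.6109, 0.0523, 0.0498]
tool_rot: [-0.001, -0.135, 0.991, 0.0]
contact_force: [-6.0, 2.0, 6.7]
gripper_width: 0.201
grasp_force: 59.3
```

Emit:
apply_moves([
  {"translation":[-0.015,0,0],"twist":0,"hand":0},
  {"translation":[-0.015,0,0],"twist":0,"hand":0},
  {"translation":[0,0,0],"twist":0,"hand":0},
])

```text
time: 41.45
tool_pos: [0.613, 0.0528, 0.0497]
tool_rot: [-0.002, -0.135, 0.991, 0.0]
contact_force: [-8.8, 2.0, 9.7]
gripper_width: 0.202
grasp_force: 59.5
```

Emit:
apply_moves([
  {"translation":[-0.015,0,0],"twist":0,"hand":0},
  {"translation":[-0.01,0,0],"twist":0,"hand":0},
  {"translation":[0,0,0],"twist":0,"hand":0},
])

```text
time: 41.75
tool_pos: [0.6132, 0.0529, 0.0497]
tool_rot: [-0.006, -0.135, 0.991, 0.0]
contact_force: [-17.2, -0.2, 16.9]
gripper_width: 0.198
grasp_force: 60.3
```

```bash
python3 - <<'E'
from h import *
plan(hw(-.01,.0465,.0485),np.pi/2+Ha);loc()
E
```

```text
t 41.8 tcp [0.6132 0.0529 0.0497] yaw 1.842 tool shift [ 0.07  -0.008  0.012] twist 0.03 q6 -1.88 F [-17.2  -0.2  16.9] w 0.198 g 60.3
housing-local tcp [-2.9 47.3 49.7]
```

Stalled against the stop. Release, raise and check the fuses and the cover.

Emit:
apply_moves([
  {"translation":[0,0,0],"twist":0,"hand":0.33},
  {"translation":[0,0,0],"twist":0,"hand":0.33},
  {"translation":[0,0,0],"twist":0,"hand":0.33},
  {"translation":[0,0,-0.15],"twist":0,"hand":0.33},
  {"translation":[0,0,-0.3],"twist":0,"hand":0.33},
  {"translation":[0,0,-0.4],"twist":0,"hand":0.5},
  {"translation":[0,0,-0.4],"twist":0,"hand":0.5},
  {"translation":[0,0,-0.3],"twist":0,"hand":0.5},
])

```text
time: 42.55
tool_pos: [0.6181, 0.0533, 0.2088]
tool_rot: [0.002, -0.135, 0.991, -0.001]
contact_force: [-0.1, 0.1, -0.8]
gripper_width: 0.504
grasp_force: 0.0
```

Emit:
apply_moves([
  {"translation":[0.3,-0.3,0],"twist":0,"hand":0.5},
  {"translation":[0.3,-0.4,0],"twist":0,"hand":0.5},
  {"translation":[0.3,-0.4,0],"twist":0,"hand":0.5},
  {"translation":[0.2,-0.4,0],"twist":0,"hand":0.5},
  {"translation":[0,-0.4,0],"twist":0,"hand":0.5},
  {"translation":[0,-0.4,0],"twist":0,"hand":0.5},
  {"translation":[0,0,0],"twist":0,"hand":0.5},
])

```text
time: 43.25
tool_pos: [0.5733, -0.2021, 0.2059]
tool_rot: [0.001, -0.133, 0.991, -0.001]
contact_force: [0.1, 1.1, 0.7]
gripper_width: 0.501
grasp_force: 0.0
```

```bash
python3 - <<'E'
from h import *
for n in("scene","top"):
    f=grab_frame(n)
    if n=="top":cv2.imwrite("pics/t5.png",cv2.resize(f[100:260,60:285],None,fx=3.5,fy=3.5,interpolation=2)[:,:,::-1])
    for r in regions_of(n,"cover")[:1]: print(n,round(r["score"],2),rect(n,r["pixels"],.008))
    for r in regions_of(n,"fuse1")[:7]:
        q=rect(n,r["pixels"],.03);d=q[0]/1000-Hp
        if abs(d).max()<.12:print(q,"local",np.round([(c_*d[0]+s_*d[1])*1000,(-s_*d[0]+c_*d[1])*1000]))
plan([.534,.333,.2],np.radians(95.8))
E
```

```text
scene 0.84 (array([518.7, 353.6]), array([143.5, 213.7]), 5.9, array([518.7, 346.3]))
(array([622.6,  55.8]), array([82.6, 24.7]), 15.3, array([618.1,  54.2])) local [ 7. 48.]
(array([627.2,  10.4]), array([161.9, 246.3]), 15.5, array([636.2,   1.4])) local [-1.  3.]
(array([645.5, -34.3]), array([86. , 25.4]), 14.8, array([640.5, -36.2])) local [  5. -45.]
(array([633.4,   8.3]), array([86.8, 29.6]), 13.7, array([627.8,   8. ])) local [ 5. -1.]
top 0.72 (array([521.1, 353.3]), array([142.2, 210.8]), 5.7, array([520.8, 353.7]))
(array([650.7, -31.3]), array([95.1, 20.9]), 16.8, array([643.8, -33.6])) local [ 11. -44.]
(array([626.2,  55.4]), array([92.3, 21.7]), 13.4, array([617.3,  53.7])) local [10. 46.]
(array([638.9,  12.1]), array([93.2, 20.2]), 14.6, array([631.7,  10. ])) local [11.  1.]
t 43.5 tcp [ 0.5725 -0.1964  0.2045] yaw 1.844 tool shift [-1.055  5.203  0.046] twist 1.72 q6 -2.3 F [0.4 0.5 0.1] w 0.499 g 0.0
```

View pics/t5.png

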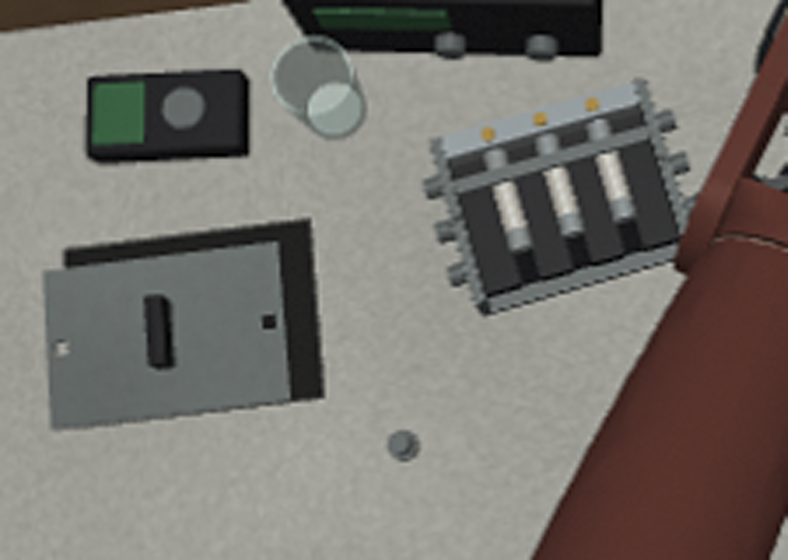

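All three fuses are home against the stops, under the bridge. The cover has been knocked about 2 cm aside and now sits at crop (165,335), with holes at (62,348) and (269,322). I re-measure it and grasp it there.

```bash
python3 - <<'E'
from h import *
p=toz("top",np.array([[62,348],[269,322]])/3.5+[60,100]-.36,.008);m=p.mean(0);d=p[1]-p[0];print(p.round(4),m.round(4),np.linalg.norm(d),np.degrees(np.arctan2(d[1],d[0])))
ft=grab_frame("top");g=ft.max(2);u=proj("top",[.520,.3532,.034])[0].astype(int);mm=np.zeros_like(g);r=14
mm[u[1]-r:u[1]+r,u[0]-r:u[0]+r]=(g<60)[u[1]-r:u[1]+r,u[0]-r:u[0]+r];n,l,st,_=cv2.connectedComponentsWithStats(mm);print(st[1:,4]);k=1+st[1:,4].argmax();print(rect("top",(l==k),.031))
for x,z in((.520,.2),(.520,.034)):plan([x,.3527,z],np.radians(95.8))
E
```

```text
[[0.5116 0.445  0.008 ]
 [0.5298 0.2647 0.008 ]] [0.5207 0.3549 0.008 ] 0.18123372739604904 -84.25377152221905
[144]
(array([518.6, 352.4]), array([62. , 21.6]), 6.8, array([518.7, 352.2]))
t 43.6 tcp [ 0.5726 -0.1964  0.2045] yaw 1.844 tool shift [-0.974  5.43   0.045] twist 1.72 q6 -2.3 F [0.9 0.4 0.5] w 0.501 g 0.0
t 43.6 tcp [ 0.5726 -0.1964  0.2045] yaw 1.844 tool shift [-0.974  5.43   1.705] twist 1.72 q6 -2.3 F [0.9 0.4 0.5] w 0.501 g 0.0
```

Emit:
apply_moves([
  {"translation":[-0.07,0.35,0],"twist":0,"hand":0.6},
  {"translation":[-0.08,0.43,0],"twist":0,"hand":0.6},
  {"translation":[-0.08,0.43,0],"twist":0,"hand":0.6},
  {"translation":[-0.08,0.43,0],"twist":0,"hand":0.6},
  {"translation":[-0.08,0.43,0],"twist":0,"hand":0.6},
  {"translation":[-0.08,0.43,0],"twist":0,"hand":0.6},
  {"translation":[-0.08,0.43,0],"twist":0,"hand":0.6},
  {"translation":[-0.08,0.43,0],"twist":0,"hand":0.6},
])

```text
time: 44.4
tool_pos: [0.5423, 0.1455, 0.2046]
tool_rot: [0.0, -0.136, 0.991, -0.0]
contact_force: [0.7, 0.0, -0.5]
gripper_width: 0.6
grasp_force: 0.0
```

Emit:
apply_moves([
  {"translation":[-0.08,0.43,0],"twist":0,"hand":0.6},
  {"translation":[-0.08,0.43,0],"twist":0,"hand":0.6},
  {"translation":[-0.08,0.43,0],"twist":0,"hand":0.6},
  {"translation":[-0.08,0.43,0],"twist":0,"hand":0.6},
  {"translation":[-0.03,0.34,0],"twist":0,"hand":0.6},
  {"translation":[0,0,0.3],"twist":0.85,"hand":0.6},
  {"translation":[0,0,0.3],"twist":0.87,"hand":0.6},
  {"translation":[0,0,0.2],"twist":0,"hand":0.6},
])

```text
time: 45.2
tool_pos: [0.5198, 0.3515, 0.122]
tool_rot: [-0.001, -0.05, 0.999, -0.001]
contact_force: [-0.5, -0.1, 0.2]
gripper_width: 0.604
grasp_force: 0.0
```

Emit:
apply_moves([
  {"translation":[0,0,0],"twist":0,"hand":0.6},
  {"translation":[0,0,0],"twist":0,"hand":0.6},
])

```text
time: 45.4
tool_pos: [0.5213, 0.3512, 0.1246]
tool_rot: [-0.0, -0.05, 0.999, -0.0]
contact_force: [-0.5, -0.3, -0.4]
gripper_width: 0.597
grasp_force: 0.0
```

```bash
python3 - <<'E'
from h import *
plan([.5208,.3527,.035],np.radians(95.8))
E
```

```text
t 45.4 tcp [0.5213 0.3512 0.1246] yaw 1.671 tool shift [0.004 0.016 0.896] twist -0.01 q6 -1.2 F [-0.5 -0.3 -0.4] w 0.597 g 0.0
```

Emit:
apply_moves([
  {"translation":[0,0.016,0.25],"twist":0,"hand":0.6},
  {"translation":[0,0,0.3],"twist":0,"hand":0.5},
  {"translation":[0,0,0.2],"twist":0,"hand":0.5},
  {"translation":[0,0,0.1],"twist":0,"hand":0.5},
  {"translation":[0,0,0.03],"twist":0,"hand":0.5},
  {"translation":[0,0,0.0],"twist":0,"hand":0.5},
  {"translation":[0,0,0],"twist":0,"hand":0.5},
])

```text
time: 46.1
tool_pos: [0.5229, 0.353, 0.0383]
tool_rot: [0.001, -0.05, 0.999, 0.001]
contact_force: [-0.7, 0.4, 0.3]
gripper_width: 0.499
grasp_force: 0.0
```

```bash
python3 - <<'E'
from h import *
plan([.5208,.3527,.035],np.radians(95.8))
E
```

```text
t 46.1 tcp [0.5229 0.353  0.0383] yaw 1.67 tool shift [ 0.021 -0.001  0.033] twist -0.02 q6 -1.19 F [-0.7  0.4  0.3] w 0.499 g 0.0
```

Emit:
apply_moves([
  {"translation":[0.02,0,0.03],"twist":0,"hand":0.5},
  {"translation":[0,0,0],"twist":0,"hand":0.5},
  {"translation":[0,0,0],"twist":0,"hand":0.3},
  {"translation":[0,0,0],"twist":0,"hand":0},
  {"translation":[0,0,0],"twist":0,"hand":0},
  {"translation":[0,0,0],"twist":0,"hand":0},
  {"translation":[0,0,0],"twist":0,"hand":0},
  {"translation":[0,0,0],"twist":0,"hand":0},
])

```text
time: 46.9
tool_pos: [0.52, 0.3524, 0.0338]
tool_rot: [0.0, -0.05, 0.999, 0.0]
contact_force: [-0.3, 0.3, 3.2]
gripper_width: 0.17
grasp_force: 60.9
```

```bash
python3 - <<'E'
from h import *
plan([.5208,.3527,.034],np.radians(95.8))
E
```

```text
t 46.9 tcp [0.52   0.3524 0.0338] yaw 1.67 tool shift [-0.008  0.002 -0.002] twist -0.02 q6 -1.19 F [-0.3  0.3  3.2] w 0.17 g 60.9
```

Emit:
apply_moves([
  {"translation":[0,0,-0.05],"twist":0,"hand":0},
  {"translation":[0,0,-0.1],"twist":0,"hand":0},
  {"translation":[0,0,-0.25],"twist":0,"hand":0},
  {"translation":[0,0,-0.3],"twist":0,"hand":0},
  {"translation":[0,0,-0.35],"twist":0,"hand":0},
  {"translation":[0,0,-0.3],"twist":0,"hand":0},
  {"translation":[0,0,-0.15],"twist":0,"hand":0},
  {"translation":[0,0,0],"twist":0,"hand":0},
])

```text
time: 47.7
tool_pos: [0.5209, 0.3528, 0.1865]
tool_rot: [0.002, -0.05, 0.999, 0.001]
contact_force: [0.3, -0.5, -0.0]
gripper_width: 0.17
grasp_force: 60.3
```

```bash
python3 - <<'E'
from h import *
plan([.629,.0083,.19],np.radians(105.4))
E
```

```text
t 47.7 tcp [0.5209 0.3528 0.1865] yaw 1.67 tool shift [-0.734 -3.535 -0.038] twist -1.7 q6 -1.19 F [ 0.3 -0.5 -0. ] w 0.17 g 60.3
```

```bash
python3 - <<'E'
from h import *
for n in("scene","top"):
    grab_frame(n); print([(np.round(np.array(r["point"])*1000).tolist(),round(r["score"],2)) for r in recognise(n,"cover")[:2]])
print(state()["contact_force"])
E
```

```text
[([541.0, 334.0, 162.0], 0.58), ([643.0, -5.0, 36.0], 0.57)]
[([516.0, 299.0, 155.0], 0.7), ([512.0, -346.0, 1.0], 0.61)]
[-0.3351494  -0.25028042 -2.1274239 ]
```

Emit:
apply_moves([
  {"translation":[-0.06,-0.28,0],"twist":0,"hand":0},
  {"translation":[-0.08,-0.38,0],"twist":0,"hand":0},
  {"translation":[-0.08,-0.38,0],"twist":0,"hand":0},
  {"translation":[-0.08,-0.38,0],"twist":0,"hand":0},
  {"translation":[-0.08,-0.38,0],"twist":0,"hand":0},
  {"translation":[-0.08,-0.38,0],"twist":0,"hand":0},
  {"translation":[-0.08,-0.38,0],"twist":0,"hand":0},
  {"translation":[-0.08,-0.38,0],"twist":0,"hand":0},
])

```text
time: 48.7
tool_pos: [0.6096, 0.0642, 0.1808]
tool_rot: [-0.002, -0.05, 0.999, 0.0]
contact_force: [0.5, -0.1, -0.4]
gripper_width: 0.167
grasp_force: 60.3
```

Emit:
apply_moves([
  {"translation":[-0.07,-0.36,0],"twist":0,"hand":0},
  {"translation":[-0.04,-0.24,0],"twist":0,"hand":0},
  {"translation":[0,0,0],"twist":-0.5,"hand":0},
  {"translation":[0,0,0],"twist":-0.6,"hand":0},
  {"translation":[0,0,0],"twist":-0.6,"hand":0},
  {"translation":[0,0,0],"twist":0,"hand":0},
  {"translation":[0,0,0],"twist":0,"hand":0},
])

```text
time: 49.4
tool_pos: [0.6266, 0.0072, 0.1816]
tool_rot: [-0.001, -0.134, 0.991, 0.0]
contact_force: [-0.9, 0.4, -0.4]
gripper_width: 0.167
grasp_force: 60.3
```

```bash
python3 - <<'E'
from h import *
plan([.6282,.0081,.1],np.radians(105.4));loc()
n="scene";grab_frame(n)
for r in regions_of(n,"cover")[:1]: print(rect(n,r["pixels"],state()["tool_pos"][2]-.0338+.008))
E
```

```text
t 49.4 tcp [0.6266 0.0072 0.1816] yaw 1.839 tool shift [-0.02   0.004  0.816] twist -0.01 q6 -1.95 F [-0.9  0.4 -0.4] w 0.167 g 60.3
housing-local tcp [ -2.1  -0.3 181.6]
(array([629.5,   3.1]), array([142.3, 217.2]), 14.4, array([637.9, -11.1]))
```

Emit:
apply_moves([
  {"translation":[-0.01,0,0.2],"twist":0,"hand":0},
  {"translation":[0,0,0.25],"twist":0,"hand":0},
  {"translation":[0,0,0.15],"twist":0,"hand":0},
  {"translation":[0,0,0.1],"twist":0,"hand":0},
  {"translation":[0,0,0.04],"twist":0,"hand":0},
  {"translation":[0,0,0],"twist":0,"hand":0},
  {"translation":[0,0,0],"twist":0,"hand":0},
])

```text
time: 50.2
tool_pos: [0.6291, 0.0073, 0.1104]
tool_rot: [0.001, -0.134, 0.991, -0.0]
contact_force: [-0.7, -0.5, -1.7]
gripper_width: 0.172
grasp_force: 60.3
```

```bash
python3 - <<'E'
from h import *
plan([.6282,.0081,.1],np.radians(105.4));loc()
z0=state()["tool_pos"][2]-.0308; t=state()["tool_pos"];a=Ha
f=grab_frame("scene");c=np.array([[.07,.104],[.07,-.104],[-.07,-.104],[-.07,.104]])
R=np.array([[c_,-s_],[s_,c_]])
o=t[:2]+R@[.0008,0]
W=lambda p,z:np.c_[np.atleast_2d(p)@R.T+o,np.full(len(np.atleast_2d(p)),z)]
hole=[[dx,s*.091+dy] for s in(1,-1) for dx in(-.006,.006) for dy in(-.006,.006)]
x0,y0,k=250,160,7
im=cv2.resize(f[y0:y0+85,x0:x0+110],None,fx=k,fy=k,interpolation=cv2.INTER_CUBIC)[:,:,::-1].copy()
def dots(P,col):
    for q in proj("scene",P): cv2.circle(im,tuple(((q-[x0,y0]+.5)*k).astype(int)),2,col,-1)
dots(W(c,z0+.005),(0,0,255));dots(W(hole,z0+.005),(0,255,255))
dots([hw(0,.091,.067),hw(0,-.091,.067)],(0,255,0))
cv2.imwrite("pics/last.png",im)
for n in("scene","top"):
    grab_frame(n)
    for r in regions_of(n,"cover")[:1]: print(n,r["score"],rect(n,r["pixels"],z0+.005))
E
```

```text
t 50.2 tcp [0.6291 0.0073 0.1104] yaw 1.84 tool shift [0.007 0.01  0.104] twist 0.0 q6 -1.95 F [-0.7 -0.5 -1.7] w 0.172 g 60.3
housing-local tcp [  0.3  -0.9 110.4]
scene 0.73 (array([ 724.3, -384.8]), array([ 52.3, 107.2]), 43.3, array([ 726.6, -388.3]))
top 0.87 (array([633.7, -11.5]), array([141.1, 171.8]), 16.8, array([634.6, -56.5]))
```

View pics/last.png

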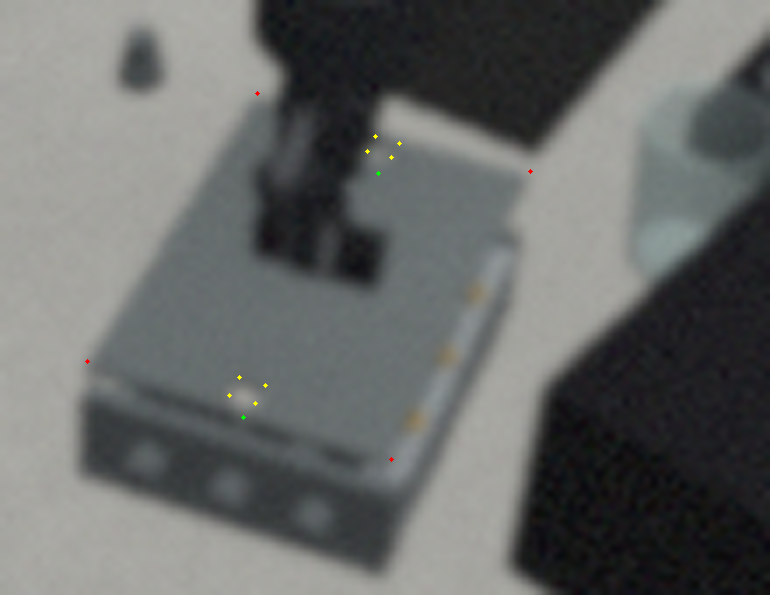

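The cover is squarely above the box. Its holes at (245,398) and (378,155) match the pins to within about 1 px, so I lower slowly and watch the force.

Emit:
apply_moves([
  {"translation":[0.007,0.008,0.05],"twist":0,"hand":0},
  {"translation":[0,0,0.04],"twist":0,"hand":0},
  {"translation":[0,0,0.02],"twist":0,"hand":0},
  {"translation":[0,0,0],"twist":0,"hand":0},
])

```text
time: 50.85
tool_pos: [0.6269, 0.008, 0.0974]
tool_rot: [-0.001, -0.134, 0.991, 0.0]
contact_force: [-0.1, 0.2, -1.3]
gripper_width: 0.176
grasp_force: 60.3
```

Emit:
apply_moves([
  {"translation":[0,0,0.03],"twist":0,"hand":0},
  {"translation":[0,0,0.02],"twist":0,"hand":0},
  {"translation":[0,0,0],"twist":0,"hand":0},
])

```text
time: 51.15
tool_pos: [0.6272, 0.008, 0.0929]
tool_rot: [-0.0, -0.134, 0.991, 0.0]
contact_force: [-0.3, 1.4, -1.9]
gripper_width: 0.169
grasp_force: 60.3
```

```bash
python3 - <<'E'
from h import *
plan([.6282,.0081,.0848],np.radians(105.4));loc()
E
```

```text
t 51.1 tcp [0.6272 0.008  0.0929] yaw 1.84 tool shift [-0.01  -0.002  0.081] twist 0.0 q6 -1.95 F [-0.3  1.4 -1.9] w 0.169 g 60.3
housing-local tcp [-1.4  0.3 92.9]
```

Emit:
apply_moves([
  {"translation":[-0.008,0,0.03],"twist":0,"hand":0},
  {"translation":[0,0,0.02],"twist":0,"hand":0},
  {"translation":[0,0,0],"twist":0,"hand":0},
])

```text
time: 51.45
tool_pos: [0.6279, 0.0082, 0.0878]
tool_rot: [-0.0, -0.134, 0.991, 0.0]
contact_force: [0.0, -0.7, -1.8]
gripper_width: 0.174
grasp_force: 60.3
```

Emit:
apply_moves([
  {"translation":[0,0,0.02],"twist":0,"hand":0},
  {"translation":[0,0,0.01],"twist":0,"hand":0},
  {"translation":[0,0,0],"twist":0,"hand":0},
])

```text
time: 51.75
tool_pos: [0.6281, 0.0082, 0.0851]
tool_rot: [-0.0, -0.134, 0.991, 0.0]
contact_force: [-0.3, 0.1, -0.7]
gripper_width: 0.17
grasp_force: 60.3
```

Emit:
apply_moves([
  {"translation":[0,0,0.015],"twist":0,"hand":0},
  {"translation":[0,0,0],"twist":0,"hand":0},
])

```text
time: 51.95
tool_pos: [0.6285, 0.0082, 0.0848]
tool_rot: [0.0, -0.134, 0.991, -0.0]
contact_force: [-3.1, 0.4, 3.8]
gripper_width: 0.171
grasp_force: 61.1
```

Contact came exactly at the seated height (0.0848). Now release, retreat and check.

Emit:
apply_moves([
  {"translation":[0,0,0],"twist":0,"hand":0.3},
  {"translation":[0,0,0],"twist":0,"hand":0.6},
  {"translation":[0,0,0],"twist":0,"hand":0.6},
  {"translation":[0,0,0],"twist":0,"hand":0.6},
  {"translation":[0,0,-0.2],"twist":0,"hand":0.6},
  {"translation":[0,0,-0.4],"twist":0,"hand":0.6},
  {"translation":[0,0,-0.4],"twist":0,"hand":0.6},
  {"translation":[0,0,-0.3],"twist":0,"hand":0.6},
])

```text
time: 52.75
tool_pos: [0.6289, 0.0081, 0.2167]
tool_rot: [0.001, -0.134, 0.991, -0.0]
contact_force: [1.4, -0.3, 0.9]
gripper_width: 0.601
grasp_force: 0.0
```

Emit:
apply_moves([
  {"translation":[0.3,-0.3,0],"twist":0,"hand":0.6},
  {"translation":[0.3,-0.4,0],"twist":0,"hand":0.6},
  {"translation":[0.3,-0.4,0],"twist":0,"hand":0.6},
  {"translation":[0.2,-0.4,0],"twist":0,"hand":0.6},
  {"translation":[0,-0.4,0],"twist":0,"hand":0.6},
  {"translation":[0,-0.4,0],"twist":0,"hand":0.6},
  {"translation":[0,-0.4,0],"twist":0,"hand":0.6},
  {"translation":[0,0,0],"twist":0,"hand":0.6},
])

```text
time: 53.55
tool_pos: [0.5941, -0.2857, 0.2135]
tool_rot: [0.0, -0.132, 0.991, -0.001]
contact_force: [0.7, 0.5, -0.1]
gripper_width: 0.596
grasp_force: 0.0
```

```bash
python3 - <<'E'
from h import *
plan([.63,0,.2])
r0={n:cv2.imread(f"pics/{n}0.png")[:,:,::-1] for n in("scene","top")}
for n in("scene","top"):
    f=grab_frame(n)
    p=proj(n,[hw(x,y,.059) for x in(-.09,.09) for y in(-.12,.12)]);a=p.min(0).astype(int);b=p.max(0).astype(int)
    d=np.abs(f[a[1]:b[1],a[0]:b[0]].astype(int)-r0[n][a[1]:b[1],a[0]:b[0]]).max(2);print(n,"diff>30 px",(d>30).sum(),d.size,np.argwhere(d>30)[:8].tolist())
    for r in regions_of(n,"cover")[:1]: print(n,rect(n,r["pixels"],.059))
E
```

```text
t 53.5 tcp [ 0.5941 -0.2857  0.2135] yaw 1.836 tool shift [-1.094  2.664  0.13 ] q6 -2.4 F [ 0.7  0.5 -0.1] w 0.596 g 0.0
scene diff>30 px 0 4836 []
scene (array([631. ,   6.8]), array([145.1, 214. ]), 16.1, array([6.336e+02, 4.000e-01]))
top diff>30 px 89 7505 [[27, 43], [28, 7], [28, 8], [28, 41], [29, 7], [29, 8], [29, 77], [29, 78]]
top (array([630.7,   8.1]), array([145.2, 210. ]), 14.3, array([629.2,   7. ]))
```

The scene picture of the seated cover is the same as at the start, so the cover is down on its pins. Handing in.

```bash
python3 -c "
from plant import *
print(job_done())"
```

```text
the job is handed in; nothing more can be done
None
```

The job is handed in: all three fuses measured home against their end stops, and the cover is back on its pins, fully down. The cover was knocked about 2 cm aside on the mat mid-run, so I re-measured it before picking it up again.

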